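# Clamp, load and close a duplicating flask on the plaster vibrator

## Robot

A 7-joint arm with a two-finger parallel gripper is mounted at the origin on a cart in front of the work surface, level with it; the furniture and walls round the work are solid. World frame = base frame: x ahead of the robot, y to its left, z up, the work surface at z = 0. Lengths are in m, angles in rad, forces in N, time in s.
With the tool pointing down it reaches from about 0.425 to 0.825 m from the base axis. Payload 3.6 kg.
Tool frame: the origin (TCP) lies midway between the tips of the shut fingers; the grasp point (between the pads) lies 19 mm behind it (ctrl.grip_depth is the distance from the TCP to the grasp point, in m); z points along the fingers, y is the line along which they close (so a half turn about z gives the same grasp; the last joint's range is limited). The gripper opens to 93 mm and grips with 3 to 60 N. Pads are 15 mm wide; open, the fingers measure 128 mm over their backs; the gripper's body (75 mm by 188 mm) begins 65 mm behind the grasp point.
Start: joints at [-0.026, 0.615, -0.013, 1.423, 0.008, 1.103, -0.04], TCP at [0.65, 0, 0.219] pointing down, gripper open.
Joint ranges: [-3.12, 3.12], [-0.3, 2.06], [-1.34, 1.32], [0.26, 2.42], [-1.36, 4.5], [0.01, 1.98], [-2.84, 2.84]. Speed limits (rad/s): [2.79, 2.79, 3.14, 3.14, 3.14, 3.14, 3.14].

## Interface

Orientations are given as a unit quaternion [x, y, z, w].
In Python, from rig import ctrl, grab_frame gives the robot as it stands.
- The arm moves only by the tool play_rows, never from a script. Its argument "series" is a list of rows, each a list of 7 numbers: the opening, from -1 (shut) to 1 (fully open), so that 0 is half open, then the shift along the tool's x, y, z in mm, then the turn, a rotation vector about the tool's x, y, z in rad. A call has exactly 8 rows; each row shifts and turns the commanded pose from where the row before left it, along the tool's axes as they then stand; what a row does not reach is not made up. A row lasts 1/10 s, in which the tool goes at most 50 mm and 8.59 degrees, less where a joint would pass 70% of its speed; a pose out of reach is approached as far as the arm can. A call with a gripper value outside its range is refused whole. The fingers move at their own pace and stop on an object; "squeeze" is the grip in N (left out, the last holds). Time passes only in rows, so rows that do not move let the fingers close, or fill a call up. It gives the time, the measured TCP pose, the force, the opening and the grip force at its end, in the units of the state.
- ctrl.observe(): the state, without advancing time (a new reading comes with each control period).
- grab_frame(name): name is "scene" or "side" or "wrist"; returns a dict with "img" (384x512x3 uint8, red, green, blue), "camera_matrix" (3x3 intrinsics, pixels), "world_from_camera" (4x4, takes a point from camera to world coordinates). Camera axes: x right, y up, looking along -z (the intrinsics and any distortion apply to the point x, -y, -z); pixel columns grow to the right and rows downward; lengths in m; the calibration is good to about 2 mm. A picture is of the moment at which its call begins. There is no depth.
- ctrl.finish_job(): hands the job in; it is judged then, once.
The state is a dict: "clock": time; "joint_pos": joint angles; "qd": joint speeds; "effort": joint torques, N m; "ee_pos": TCP position; "tool_rot": TCP orientation; "contact_force": force on the tool from outside, world axes, zero at the start; "wrist_torque": the same for the moment, N m; "grip_width": opening from 0.0 (shut) to 1.0 (fully open); "grasp_force": force on a finger pad.
Only numpy, scipy, OpenCV 4.12 (cv2) and the standard library are available. Lean on these libraries where they do the work, as an engineer would, in place of code of your own. Each camera call takes 0.05 s, during which the arm holds its last target. There are 200 camera calls.

## Task

Get the duplicating flask ready for pouring. First slide the empty flask back along its rails until its bolt is inside the cam's hook and it meets the two buffers, and turn the cam by its wing half a turn clockwise to its stop, so that the hook draws the flask in tight. Then stand every plaster cast that is out, teeth up, in a bay of its own, put the lid on with its ribs down inside the rim, turn both turnbuttons a quarter turn so that they lie across the lid's ends, and leave the spatula and the bur block alone.

Things in the scene. Friction and masses are not known exactly. Their poses are not given: they have to be found in the camera images.
- vibrator: Plaster vibrator, fixed: white housing under a grey steel plate 300 (x) x 284 (y) mm, its top 68 mm above the origin. Origin: centre of its underside; x points away from the robot along the rails, y left, z up. Two rails 13 mm high guide the flask (4 mm play each side). The cam's axis is at x = +92, y = 0.
- stops (a point): Point midway between the faces of the two fixed stops (34 mm high blocks at y = +-85 mm of the vibrator), at the vibrator's x = +37 mm, on its plate. From each stop a sprung rubber buffer sticks out 8 mm towards the flask (350 N/m each); the flask's back wall meets the buffers first, and ends about 1 mm short of the stops when tight.
- camdisc (a joint): Cam lock: steel disc 104 mm across on the vibrator, with a raised spiral hook and a wing grip. rad, grows clockwise seen from above; 0 = hook open towards the flask, wing along the vibrator's x; 3.14 = half a turn, end stop; starts at 0 to 0.3. Stays where it is left; drawing in takes 0.1 to 0.4 N m. It catches the bolt if that is within 40 mm of its axis, and draws it to 28 mm.
- cam_grip (a point): Centre of the cam's wing grip, on the cam's axis, 113 mm above the worktop. The wing is 58 mm long, 12 mm thick and 28 mm high (14 mm above and below this point), free all round; it turns with the cam, and this frame's x lies along the wing.
- flask: Duplicating flask, loose between the rails: open steel box 134 (x) x 254 (y) x 46 mm, walls 4, floor 5, 0.7 kg. Origin: centre of its underside, axes along the vibrator's. Dividers 37 mm high at y = +-41.5 make three bays 126 (x) x 80 (y) mm. Tight, its origin is at x = -31 mm in the vibrator's frame; it starts 25 to 42 mm forward of that. Push its front wall at mid length; it takes 3 to 15 N.
- bolt (a point): Foot of the flask's bolt, a steel pin 9 mm thick that hangs from a bracket on the flask's back wall (flask x = +95 mm, y = 0), 8 mm above the vibrator's plate; the bracket passes over the cam's disc and hook.
- bay_1 (a point): Middle of the left (+y) bay's floor in the flask, 5 mm above the flask's underside.
- bay_2 (a point): Middle of the middle bay's floor in the flask.
- bay_3 (a point): Middle of the right (-y) bay's floor in the flask.
- lid: Lid of the flask, loose: white plate 134 (x) x 254 (y) x 6 mm, 0.3 kg, a pouring slot for each bay, a steel bar handle. Origin: centre of the plate's underside; ribs reach 6 mm below it and fit inside the flask's rim with 3.5 mm play all round. Seated, its origin is 46 mm above the flask's; either way round. Starts on the worktop at the left, long side leading away from the robot.
- lid_handle (a point): Centre of the lid's handle bar, 36 mm above the plate's underside: the bar is 12 mm thick, 12 mm high and 104 mm long, along the lid's y.
- button_l_bar (a joint): Turnbutton on the flask's left (+y) end: rad, grows anticlockwise seen from above, 0 = along the flask's x, beside the lid; 1.57 = across the lid's end, overlapping it by 18 mm, end stop; starts at 0 to 0.1. It turns easily and stays where it is left.
- button_r_bar (a joint): The same for the turnbutton on the flask's right (-y) end; it also grows anticlockwise.
- button_l_fin (a point): Grip point of the left turnbutton, on its pivot, at the flask's y = +143 mm, 72.5 mm above the flask's underside. The button is a steel bar 68 x 15 x 7 mm with an upright fin 36 mm long and 9 mm thick, its top 10 mm above this point and its foot 11 mm below; this frame's x lies along the fin.
- button_r_fin (a point): The same on the right turnbutton, at the flask's y = -143 mm.
- cast_1: Plaster dental cast, cream, 67 (x) x 68 (y) x 30 mm with the teeth, 0.16 kg. Origin: about the centre of its underside; z up through the teeth. Its base is 17 mm high with upright sides: 63 mm wide along x (about -31 to +33), 68 along y; grip it across x. Starts on the worktop to the right of the vibrator. May be absent (2 or 3 casts are out).
- cast_2: Plaster dental cast, cream, 67 (x) x 68 (y) x 30 mm with the teeth, 0.16 kg. Origin: about the centre of its underside; z up through the teeth. Its base is 17 mm high with upright sides: 63 mm wide along x (about -31 to +33), 68 along y; grip it across x. Starts on the worktop to the right of the vibrator. May be absent (2 or 3 casts are out).
- cast_3: Plaster dental cast, cream, 67 (x) x 68 (y) x 30 mm with the teeth, 0.16 kg. Origin: about the centre of its underside; z up through the teeth. Its base is 17 mm high with upright sides: 63 mm wide along x (about -31 to +33), 68 along y; grip it across x. Starts on the worktop to the right of the vibrator. May be absent (2 or 3 casts are out).
- spatula: Bystander: plaster spatula with a wooden handle, 209 mm long, lying at the back right.
- bur_block: Bystander: cream bur block, 72 x 156 x 36 mm, at the front right.
Not all that is in view belongs to the job. Leave any blue look-alike of the cast_1 alone.

How it is judged:
By the outcome, as a careful person would: the job done as asked, in the order asked, and still so for the second after the job is handed in, with the robot touching nothing.
Of cast_1, cast_2, cast_3 only 2 to 3 are there at a start; the rules pass over those that are not, and their reading is None.
At some moment in a run one of cast_1, cast_2, cast_3, lid may be knocked a few centimetres aside while the robot is not near it.
Once in a run the grip may slacken for a moment while it holds something.
It also fails if it takes over 210 s, if anything falls off the work surface, if the arm or the gripper's body presses on something with over 40 N, if the wrist force passes 120 N, or if a joint passes its speed limit or range.

## Working session

There is one attempt and no reset: what is moved stays moved. The work goes in short steps, Python scripts to look and compute and a tool call to move; the robot and the scene stay as the last step left them, time stands still between calls to the robot, and variables do not carry over. Pictures are saved under pics/ and viewed, at most 14 in all, crops included, and the job is handed in when it is done.

Besides the shell and the picture viewer there is one more tool, called after ">>>" by a JSON object that holds its "api" and its "payload". play_rows: Moves the arm, as the interface text tells. Its arguments: {"type":"object","properties":{"series":{"type":"array","items":{"type":"array","items":{"type":"number"}}},"squeeze":{"type":"number"}},"required":["series"]}

```bash
ls; mkdir -p pics
python3 - <<'E'
from rig import ctrl, grab_frame
import cv2, numpy as np
s=ctrl.observe(); print({k:np.round(v,3).tolist() for k,v in s.items()}, ctrl.grip_depth)
import pickle
d={}
for n in("scene","side","wrist"):
    f=grab_frame(n); d[n]=f; print(n,np.round(f["camera_matrix"],1).tolist(),np.round(f["world_from_camera"],3).tolist(),[k for k in f])
    cv2.imwrite(f"pics/{n}0.png",f["img"][:,:,::-1])
pickle.dump(d,open("f0.pkl","wb"))
E
```

```text
pics
{'clock': 0.0, 'joint_pos': [-0.027, 0.616, -0.013, 1.425, 0.008, 1.103, -0.04], 'qd': [-0.001, -0.002, 0.0, -0.001, -0.0, -0.001, -0.001], 'effort': [0.001, -45.894, 0.209, -16.574, -0.061, 0.02, 0.0], 'ee_pos': [0.649, 0.0, 0.218], 'tool_rot': [0.707, 0.707, -0.001, -0.001], 'contact_force': [0.346, -0.035, -0.497], 'wrist_torque': [0.063, 0.06, 0.061], 'grasp_force': 0.0, 'grip_width': 1.001} 0.0188
scene [[439.8, 0.0, 257.9], [0.0, 439.8, 193.8], [0.0, 0.0, 1.0]] [[0.865, 0.3, -0.401, -0.14], [-0.501, 0.527, -0.686, -1.413], [0.005, 0.795, 0.607, 1.23], [0.0, 0.0, 0.0, 1.0]] ['img', 'camera_matrix', 'world_from_camera']
side [[417.5, 0.0, 258.5], [0.0, 417.5, 189.6], [0.0, 0.0, 1.0]] [[0.913, 0.166, -0.373, 0.042], [-0.408, 0.364, -0.837, -1.453], [-0.003, 0.917, 0.4, 0.712], [0.0, 0.0, 0.0, 1.0]] ['img', 'camera_matrix', 'world_from_camera']
wrist [[296.6, 0.0, 253.9], [0.0, 296.6, 192.8], [0.0, 0.0, 1.0]] [[1.0, -0.001, 0.001, 0.652], [0.001, 0.969, 0.246, 0.068], [-0.001, -0.246, 0.969, 0.383], [0.0, 0.0, 0.0, 1.0]] ['img', 'camera_matrix', 'world_from_camera']
```

Run:
```python
import cv2
for n in("scene","wrist"):
    cv2.imwrite(f"pics/{n}0b.png",cv2.resize(cv2.imread(f"pics/{n}0.png"),(800,600),interpolation=cv2.INTER_CUBIC))
```

```text
(no output)
```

View pics/scene0b.png

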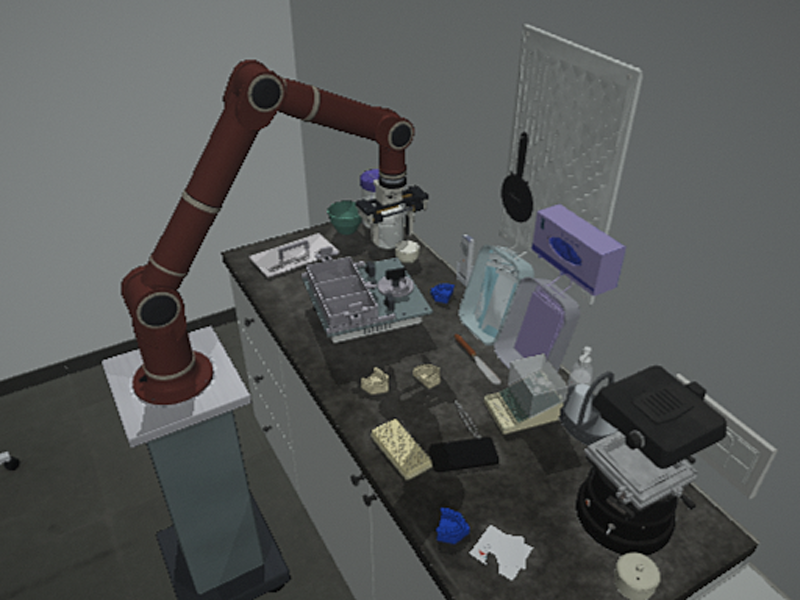

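View pics/wrist0b.png

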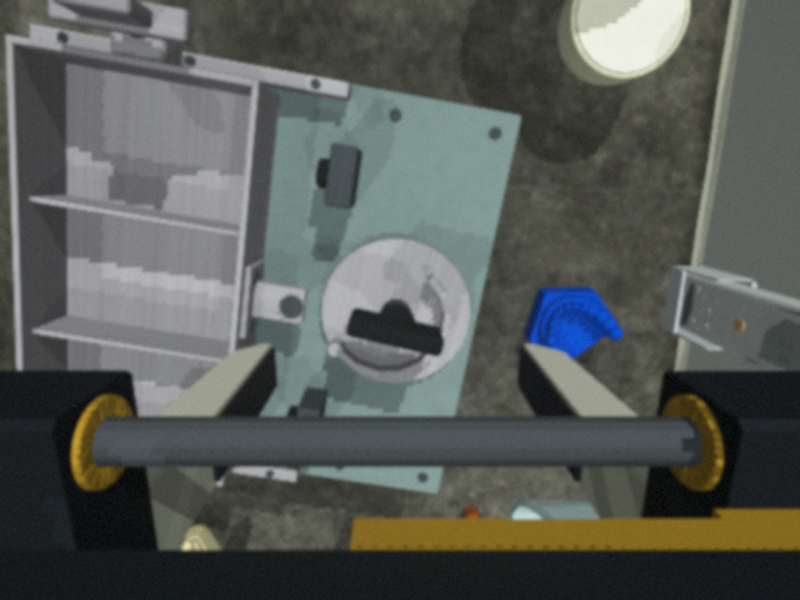

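The wrist view shows the plate (back corners (521,116), (437,492)), the cam wing at (349,322)-(442,343) and the flask. There is a blue decoy at (570,320). The scene view shows two cream casts at (375,380) and (427,375), the bur block at (400,447), and blue look-alikes at (442,293) and (452,527).

```bash
cat > h.py <<'E'
import numpy as np, cv2, pickle
from scipy.spatial.transform import Rotation as R
def p2w(f,uv,z,scale=1.0):
    K=f["camera_matrix"];T=f["world_from_camera"]
    u,v=np.array(uv,float)/scale
    d=T[:3,:3]@np.array([(u-K[0,2])/K[0,0],-(v-K[1,2])/K[1,1],-1])
    return T[:3,3]+d*(z-T[2,3])/d[2]
def w2p(f,p):
    K=f["camera_matrix"];T=f["world_from_camera"]
    c=T[:3,:3].T@(np.asarray(p)-T[:3,3]); 
    return np.array([K[0,2]+K[0,0]*c[0]/-c[2],K[1,2]-K[1,1]*c[1]/-c[2]])
def crop(f,c,half,name,up=None):
    u,v=np.round(c).astype(int);hw,hh=half
    i=f["img"][max(0,v-hh):v+hh,max(0,u-hw):u+hw,::-1]
    s=min(800/i.shape[1],600/i.shape[0]); print(name,"x0,y0",max(0,u-hw),max(0,v-hh),"scale",s)
    cv2.imwrite("pics/"+name,cv2.resize(i,None,fx=s,fy=s,interpolation=cv2.INTER_CUBIC))
E
python3 - <<'E'
from h import *
d=pickle.load(open("f0.pkl","rb"));w=d["wrist"];s=d["scene"]
S=1.5625
P=lambda uv,z:p2w(w,uv,z,S)
a=P((521,116),.068);b=P((437,492),.068)
print("plate",a,b,np.linalg.norm(a-b)); y=(a-b)/np.linalg.norm(a-b); x=np.array([y[1],-y[0],0]); yaw=np.arctan2(x[1],x[0])
o=(a+b)/2-.150*x; o[2]=0;print("origin",o,"yaw",yaw)
print("cam pred",o+.092*x)
print("disc",P((396,310),.085)); 
e1=P((349,322),.127);e2=P((442,343),.127);print("wing",(e1+e2)/2,np.linalg.norm(e1-e2),np.arctan2(*(e2-e1)[1::-1])-yaw)
f=lambda p:((p-o)@x,(p-o)@y)
print("rim FL",f(P((8,38),.114)),"BL",f(P((258,82),.114)), "bolt",f(P((292,306),.095)))
for c in((375,380),(427,375),(442,293)):
    print("cast",c,p2w(s,c,.015,S))
crop(s,(np.array((400,410))/S),(70,52),"c1.png")
E
```

```text
plate [0.73016888 0.11003526 0.068     ] [ 0.6827499  -0.16588955  0.068     ] 0.2799697466757421
origin [ 0.55862656 -0.00252137  0.        ] yaw -0.17019223145424392
cam pred [ 0.64929736 -0.01810358  0.        ]
disc [ 0.65064604 -0.0134593   0.085     ]
wing [ 0.65063495 -0.0155232   0.127     ] 0.055445163065680765 -0.06149955613068023
rim FL (np.float64(-0.13426188258897923), np.float64(0.12369500485728148)) BL (np.float64(-0.0029580275416285274), np.float64(0.12474091101437437)) bolt (np.float64(0.025714258364960624), np.float64(-0.0012609322859991894))
cast (375, 380) [ 0.43921795 -0.28277355  0.015     ]
cast (427, 375) [ 0.56360086 -0.33266854  0.015     ]
cast (442, 293) [ 0.7877373 -0.0540662  0.015    ]
c1.png x0,y0 186 210 scale 5.714285714285714
```

View pics/c1.png

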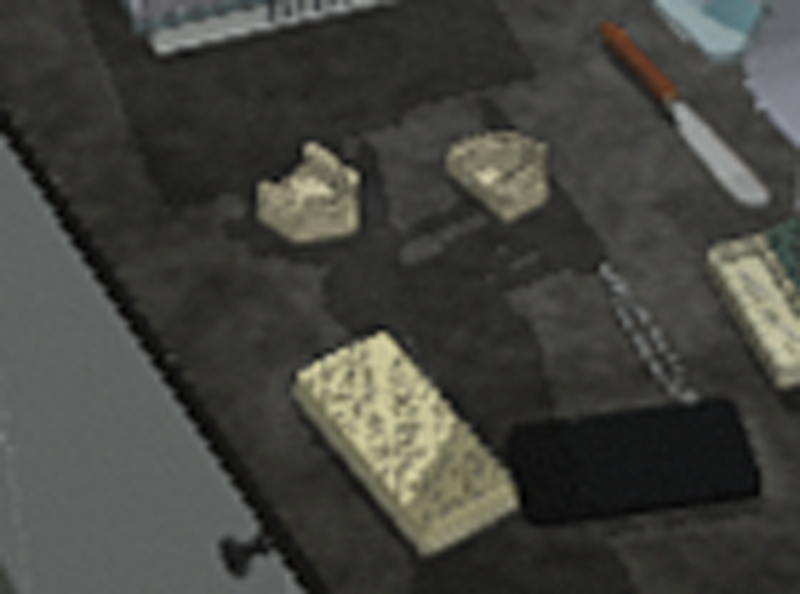

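Two cream casts, teeth up, at (310,200) and (500,175) in the crop; both differ clearly from the blue ones and the block. I'll turn the tool in line with the vibrator, then go down into the middle bay to push the flask back from the inside.

>>> {"api": "play_rows", "payload": {"series": [[-1, 0, 0, 0, 0, 0, -0.14], [-1, 0, 0, 0, 0, 0, -0.14], [-1, 0, 0, 0, 0, 0, -0.14], [-1, 0, 0, 0, 0, 0, -0.14], [-1, 0, 0, 0, 0, 0, -0.14], [-1, 0, 0, 0, 0, 0, -0.14], [-1, 0, 0, 0, 0, 0, -0.14], [-1, 0, 0, 0, 0, 0, -0.14]], "squeeze": 30}}

```text
clock: 0.95
ee_pos: [0.6496, -0.0001, 0.2182]
tool_rot: [0.221, 0.975, -0.0, -0.001]
contact_force: [0.5, -0.1, -1.4]
grip_width: 0.359
grasp_force: 0.0
```

>>> {"api": "play_rows", "payload": {"series": [[-1, 0, 0, 0, 0, 0, -0.14], [-1, 0, 0, 0, 0, 0, -0.14], [-1, 31, -6, 0, 0, 0, 0], [-1, 31, -6, 0, 0, 0, 0], [-1, 31, -6, 0, 0, 0, 0], [-1, 31, 0, 0, 0, 0, 0], [-1, 0, 0, 0, 0, 0, 0], [-1, 0, 0, 0, 0, 0, 0]]}}

```text
clock: 1.75
ee_pos: [0.5247, 0.0032, 0.2189]
tool_rot: [0.085, 0.996, -0.0, 0.0]
contact_force: [0.9, -0.9, 1.3]
grip_width: 0.006
grasp_force: 0.0
```

```bash
cat >> h.py <<'E'
O=np.array([.5586,-.0025]);YAW=-.170
VX=np.array([np.cos(YAW),np.sin(YAW)]);VY=np.array([-VX[1],VX[0]])
def vib(p): p=np.asarray(p)[:2]-O; return np.round([p@VX*1e3,p@VY*1e3],1)
def st():
    from rig import ctrl
    s=ctrl.observe(); T=R.from_quat(s["tool_rot"]).as_matrix()
    print("t",round(s["clock"],2),"tcp",np.round(s["ee_pos"],4),"vib",vib(s["ee_pos"]),"toolx-ang-in-vib",round(float(np.arctan2(T[1,0],T[0,0])-YAW),4),"tz",np.round(T[:,2],3),"F",np.round(s["contact_force"],1),"M",np.round(s["wrist_torque"],2),"w",round(float(s["grip_width"]),3),"g",np.round(s["grasp_force"],1),"q",np.round(s["joint_pos"],2))
    return s
E
python3 -c "
from h import *;st()
from rig import grab_frame
f=grab_frame('wrist');pickle.dump(f,open('f1.pkl','wb'));crop(f,(256,192),(256,192),'w1.png')"
```

```text
t 1.75 tcp [0.5247 0.0032 0.2189] vib [-34.4  -0.1] toolx-ang-in-vib 3.141 tz [ 0.001 -0.    -1.   ] F [ 0.9 -0.9  1.3] M [ 0.09 -0.1  -0.03] w 0.006 g 0.0 q [ 0.24  0.45 -0.41  1.78  0.21  0.96  1.13]
w1.png x0,y0 0 0 scale 1.5625
```

View pics/w1.png

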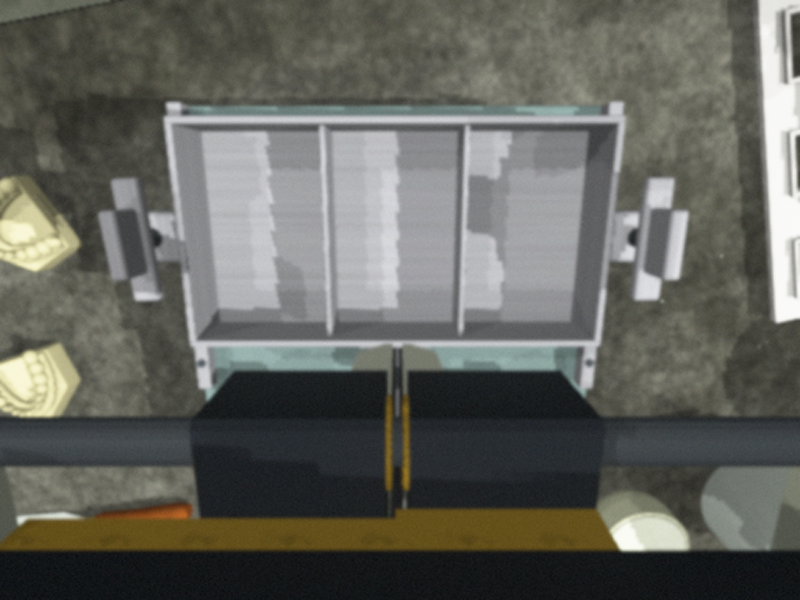

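Run:
```python
from h import *
f=pickle.load(open('f1.pkl','rb'))
S=1.5625
for n,c,z in[("FR",(167,118),.114),("FL",(623,118),.114),("BR",(195,345),.114),("BL",(602,345),.114),("finR",(113,245),.150),("finL",(673,245),.15),("railBR",(203,390),.081),("railBL",(588,390),.081),("railFR",(174,104),.081),("railFL",(616,104),.081)]:
    print(n,vib(p2w(f,c,z,S)))
```

```text
FR [-135. -125.]
FL [-134.9  124.4]
BR [  -3.6 -123.8]
BL [ -3.6 127.3]
finR [ -70.1 -143. ]
finL [-70.1 140.6]
railBR [  42. -137.]
railBL [ 42.  136.5]
railFR [-147.2 -135.1]
railFL [-147.1  134.3]
```

>>> {"api": "play_rows", "payload": {"series": [[-1, 0, 0, 40, 0, 0, 0], [-1, 0, 0, 40, 0, 0, 0], [-1, 0, 0, 35, 0, 0, 0], [-1, 0, 0, 16, 0, 0, 0], [-1, -8, 0, 0, 0, 0, 0], [-1, -6, 0, 0, 0, 0, 0], [-1, -3, 0, 0, 0, 0, 0], [-1, -3, 0, 0, 0, 0, 0]]}}

```text
clock: 2.6
ee_pos: [0.5419, 0.0005, 0.0882]
tool_rot: [0.085, 0.996, -0.0, -0.003]
contact_force: [-9.3, 1.7, 5.7]
grip_width: 0.006
grasp_force: 4.9
```

>>> {"api": "play_rows", "payload": {"series": [[-1, -3, 0, 0, 0, 0, 0], [-1, -3, 0, 0, 0, 0, 0], [-1, -3, 0, 0, 0, 0, 0], [-1, -3, 0, 0, 0, 0, 0], [-1, -3, 0, 0, 0, 0, 0], [-1, -3, 0, 0, 0, 0, 0], [-1, -3, 0, 0, 0, 0, 0], [-1, 0, 0, 0, 0, 0, 0]]}}

```text
clock: 3.4
ee_pos: [0.564, -0.0035, 0.0882]
tool_rot: [0.085, 0.996, -0.0, -0.001]
contact_force: [-5.0, 0.7, 1.2]
grip_width: -0.001
grasp_force: 2.5
```

```bash
python3 -c "
from h import *;st()"
```

```text
t 3.4 tcp [ 0.564  -0.0035  0.0882] vib [ 5.5 -0.1] toolx-ang-in-vib 3.1407 tz [-0.002 -0.    -1.   ] F [-5.   0.7  1.2] M [0.28 1.04 0.01] w -0.001 g 2.5 q [ 0.18  0.67 -0.34  1.81  0.32  0.72  1.07]
```

>>> {"api": "play_rows", "payload": {"series": [[-1, -2, 0, 0, 0, 0, 0], [-1, -2, 0, 0, 0, 0, 0], [-1, -2, 0, 0, 0, 0, 0], [-1, -2, 0, 0, 0, 0, 0], [-1, 0, 0, 0, 0, 0, 0], [-1, 0, 0, 0, 0, 0, 0], [-1, 0, 0, 0, 0, 0, 0], [-1, 0, 0, 0, 0, 0, 0]]}}

```text
clock: 4.2
ee_pos: [0.5713, -0.0047, 0.0881]
tool_rot: [0.085, 0.996, -0.0, -0.002]
contact_force: [-6.2, 1.0, 3.4]
grip_width: 0.0
grasp_force: 3.1
```

>>> {"api": "play_rows", "payload": {"series": [[-1, -2, 0, 0, 0, 0, 0], [-1, -1, 0, 0, 0, 0, 0], [-1, 0, 0, 0, 0, 0, 0], [-1, 0, 0, 0, 0, 0, 0], [-1, 0, 0, 0, 0, 0, 0], [-1, 0, 0, 0, 0, 0, 0], [-1, 0, 0, 0, 0, 0, 0], [-1, 0, 0, 0, 0, 0, 0]]}}

```text
clock: 5.0
ee_pos: [0.5736, -0.005, 0.0882]
tool_rot: [0.085, 0.996, -0.0, -0.002]
contact_force: [-8.0, 1.3, 4.4]
grip_width: 0.005
grasp_force: 3.7
```

>>> {"api": "play_rows", "payload": {"series": [[-1, -2, 0, 0, 0, 0, 0], [-1, -1, 0, 0, 0, 0, 0], [-1, 0, 0, 0, 0, 0, 0], [-1, 0, 0, 0, 0, 0, 0], [-1, 0, 0, 0, 0, 0, 0], [-1, 0, 0, 0, 0, 0, 0], [-1, 0, 0, 0, 0, 0, 0], [-1, 0, 0, 0, 0, 0, 0]]}}

```text
clock: 5.8
ee_pos: [0.575, -0.0053, 0.0882]
tool_rot: [0.085, 0.996, -0.0, -0.004]
contact_force: [-10.4, 0.7, 6.3]
grip_width: 0.003
grasp_force: 5.1
```

```bash
python3 -c "
from h import *;st()"
```

```text
t 5.8 tcp [ 0.575  -0.0053  0.0882] vib [16.6  0. ] toolx-ang-in-vib 3.1414 tz [-0.008 -0.    -1.   ] F [-10.4   0.7   6.3] M [0.42 1.99 0.03] w 0.003 g 5.1 q [ 0.19  0.68 -0.34  1.77  0.32  0.75  1.08]
```

>>> {"api": "play_rows", "payload": {"series": [[-1, -2, 0, 0, 0, 0, 0], [-1, -1, 0, 0, 0, 0, 0], [-1, 0, 0, 0, 0, 0, 0], [-1, 0, 0, 0, 0, 0, 0], [-1, 10, 0, 0, 0, 0, 0], [-1, 10, 0, -10, 0, 0, 0], [-1, 0, 0, -45, 0, 0, 0], [-1, 0, 0, -45, 0, 0, 0]]}}

```text
clock: 6.6
ee_pos: [0.5624, -0.0033, 0.1895]
tool_rot: [0.085, 0.996, 0.0, 0.001]
contact_force: [0.1, -0.3, -0.1]
grip_width: 0.004
grasp_force: 0.0
```

>>> {"api": "play_rows", "payload": {"series": [[0, 0, 0, -30, 0, 0, 0], [0, -45, 0, 0, 0, 0, 0], [0, -45, 0, 0, 0, 0, 0], [0, 0, 0, 0, 0, 0, 0.05], [0, 0, 0, 0, 0, 0, 0], [0, 0, 0, 0, 0, 0, 0], [0, 0, 0, 0, 0, 0, 0], [0, 0, 0, 0, 0, 0, 0]]}}

```text
clock: 7.4
ee_pos: [0.6505, -0.0182, 0.2184]
tool_rot: [0.11, 0.994, -0.0, 0.0]
contact_force: [-0.4, -0.5, 1.1]
grip_width: 0.498
grasp_force: 0.0
```

```bash
python3 -c "
from h import *;st()
from rig import grab_frame
f=grab_frame('wrist');pickle.dump(f,open('f2.pkl','wb'));crop(f,(256,192),(256,192),'w2.png')"
```

```text
t 7.4 tcp [ 0.6505 -0.0182  0.2184] vib [93.2  0.1] toolx-ang-in-vib 3.0917 tz [ 0.001 -0.    -1.   ] F [-0.4 -0.5  1.1] M [ 0.04 -0.05  0.03] w 0.498 g 0.0 q [ 0.2   0.64 -0.38  1.41  0.24  1.13  1.14]
w2.png x0,y0 0 0 scale 1.5625
```

View pics/w2.png

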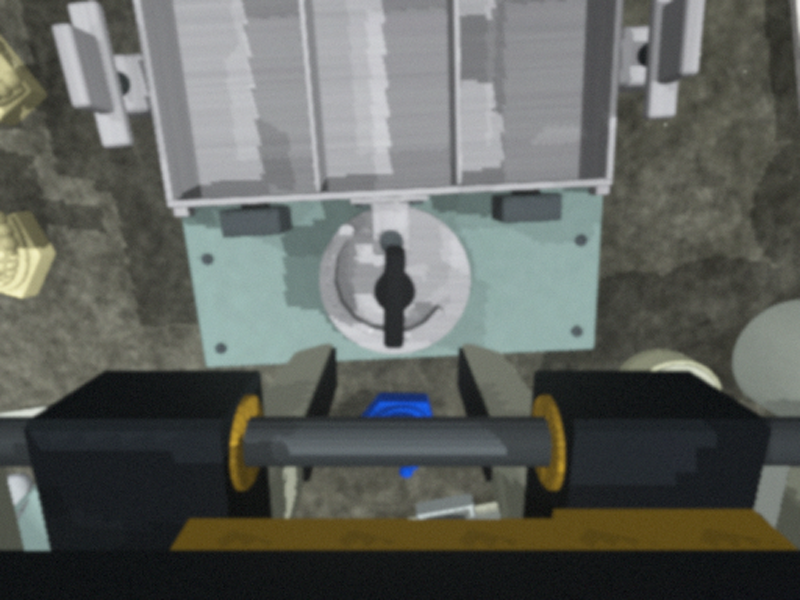

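Flask is now against the stops (back rim at row ~190, stops at (255,220), (527,208)); bolt bracket at (390,220) over the disc inside the hook mouth; wing (396,248)-(394,345) is in line with the tool.

Run:
```python
from h import *
f=pickle.load(open('f2.pkl','rb'));S=1.5625
print("BR",vib(p2w(f,(172,203),.114,S)),"BL",vib(p2w(f,(612,182),.114,S)))
a=p2w(f,(396,248),.127,S);b=p2w(f,(394,345),.127,S);print("wing",vib(a),vib(b),vib((a+b)/2))
print("hub",vib(p2w(f,(394,290),.12,S)),"plate",vib(p2w(f,(206,366),.068,S)),vib(p2w(f,(594,347),.068,S)))
```

```text
BR [  31.9 -124.3] BL [ 32.7 125.5]
wing [62.2  2.1] [119.1  -1.9] [90.6  0.1]
hub [87.6 -0.4] plate [ 149.6 -141.1] [148.8 140.8]
```

>>> {"api": "play_rows", "payload": {"series": [[0, 1, 0, 30, 0, 0, 0.01], [0, 0, 0, 30, 0, 0, 0], [0, 0, 0, 30, 0, 0, 0], [0, 0, 0, 24, 0, 0, 0], [0, 0, 0, 0, 0, 0, 0], [-1, 0, 0, 0, 0, 0, 0], [-1, 0, 0, 0, 0, 0, 0], [-1, 0, 0, 0, 0, 0, 0]], "squeeze": 30}}

```text
clock: 8.25
ee_pos: [0.651, -0.018, 0.1056]
tool_rot: [0.115, 0.993, 0.0, 0.002]
contact_force: [-0.0, 0.1, -0.5]
grip_width: 0.291
grasp_force: 0.0
```

>>> {"api": "play_rows", "payload": {"series": [[-1, 0, 0, 0, 0, 0, 0], [-1, 0, 0, 0, 0, 0, 0], [-1, 0, 0, 0, 0, 0, 0.1], [-1, 0, 0, 0, 0, 0, 0.1], [-1, 0, 0, 0, 0, 0, 0.1], [-1, 0, 0, 0, 0, 0, 0.1], [-1, 0, 0, 0, 0, 0, 0], [-1, 0, 0, 0, 0, 0, 0]]}}

```text
clock: 9.05
ee_pos: [0.6497, -0.0206, 0.1047]
tool_rot: [0.31, 0.951, -0.002, 0.0]
contact_force: [-2.5, -4.5, 5.4]
grip_width: 0.125
grasp_force: 30.0
```

```bash
python3 -c "
from h import *;st()"
```

```text
t 9.05 tcp [ 0.6497 -0.0206  0.1047] vib [92.8 -2.5] toolx-ang-in-vib 2.6813 tz [-0.    -0.003 -1.   ] F [-2.5 -4.5  5.4] M [-0.78  0.55 -0.07] w 0.125 g 30.0 q [ 0.13  0.74 -0.23  1.54  0.2   0.88  0.77]
```

>>> {"api": "play_rows", "payload": {"series": [[-1, -1, -2, 0, 0, 0, 0.1], [-1, 0, 0, 0, 0, 0, 0.12], [-1, 0, 0, 0, 0, 0, 0.12], [-1, 0, 0, 0, 0, 0, 0.12], [-1, 0, 0, 0, 0, 0, 0.12], [-1, 0, 0, 0, 0, 0, 0.12], [-1, 0, 0, 0, 0, 0, 0.12], [-1, 0, 0, 0, 0, 0, 0.12]]}}

```text
clock: 9.85
ee_pos: [0.648, -0.0215, 0.1047]
tool_rot: [0.708, 0.706, -0.002, -0.001]
contact_force: [-5.0, -3.1, 7.8]
grip_width: 0.129
grasp_force: 30.0
```

```bash
python3 -c "
from h import *;st()"
```

```text
t 9.85 tcp [ 0.648  -0.0215  0.1047] vib [91.3 -3.6] toolx-ang-in-vib 1.7383 tz [-0.003 -0.001 -1.   ] F [-5.  -3.1  7.8] M [-0.54  1.1   0.08] w 0.129 g 30.0 q [-0.02  0.73  0.03  1.55 -0.03  0.86  0.02]
```

>>> {"api": "play_rows", "payload": {"series": [[-1, 0, 0, 0, 0, 0, 0.12], [-1, 0, 0, 0, 0, 0, 0.12], [-1, 0, 0, 0, 0, 0, 0.12], [-1, 0, 0, 0, 0, 0, 0.12], [-1, 0, 0, 0, 0, 0, 0.12], [-1, 0, 0, 0, 0, 0, 0.12], [-1, 0, 0, 0, 0, 0, 0.12], [-1, 0, 0, 0, 0, 0, 0.12]]}}

```text
clock: 10.65
ee_pos: [0.6463, -0.0207, 0.1046]
tool_rot: [0.954, 0.3, -0.003, -0.001]
contact_force: [-9.0, -1.2, 9.8]
grip_width: 0.129
grasp_force: 30.1
```

>>> {"api": "play_rows", "payload": {"series": [[-1, 0, 0, 0, 0, 0, 0.12], [-1, 0, 0, 0, 0, 0, 0.12], [-1, 0, 0, 0, 0, 0, 0.12], [-1, 0, 0, 0, 0, 0, 0.12], [-1, 0, 0, 0, 0, 0, 0.1], [-1, 0, 0, 0, 0, 0, 0.06], [-1, 0, 0, 0, 0, 0, 0.0], [-1, 0, 0, 0, 0, 0, 0]]}}

```text
clock: 11.45
ee_pos: [0.6476, -0.0196, 0.1046]
tool_rot: [1.0, -0.011, -0.002, -0.0]
contact_force: [-6.3, -0.5, 9.4]
grip_width: 0.165
grasp_force: 37.3
```

```bash
python3 -c "
from h import *;st()"
```

```text
t 11.45 tcp [ 0.6476 -0.0196  0.1046] vib [90.6 -1.8] toolx-ang-in-vib 0.1487 tz [-0.004  0.001 -1.   ] F [-6.3 -0.5  9.4] M [0.   1.47 0.79] w 0.165 g 37.3 q [-0.27  0.77  0.48  1.56 -0.42  0.91 -1.24]
```

>>> {"api": "play_rows", "payload": {"series": [[-1, 0, 0, 0, 0, 0, 0], [-1, 0, 0, 0, 0, 0, 0], [-1, 0, 0, 0, 0, 0, 0.04], [-1, 0, 0, 0, 0, 0, 0.04], [-1, 0, 0, 0, 0, 0, 0.04], [-1, 0, 0, 0, 0, 0, 0.04], [-1, 0, 0, 0, 0, 0, 0], [-1, 0, 0, 0, 0, 0, 0]], "squeeze": 55}}

```text
clock: 12.25
ee_pos: [0.6475, -0.0196, 0.1046]
tool_rot: [0.996, -0.09, -0.002, -0.0]
contact_force: [-6.6, -1.2, 9.3]
grip_width: 0.162
grasp_force: 61.8
```

```bash
python3 -c "
from h import *;st()
from rig import grab_frame
f=grab_frame('wrist');pickle.dump(f,open('f3.pkl','wb'));cv2.imwrite('pics/w3.png',f['img'][:,:,::-1])
f=grab_frame('side');pickle.dump(f,open('f3s.pkl','wb'));print(w2p(f,[.62,-.02,.1]));crop(f,w2p(f,[.6,-.02,.1]),(80,60),'s3.png')"
```

```text
t 12.25 tcp [ 0.6475 -0.0196  0.1046] vib [90.5 -1.8] toolx-ang-in-vib -0.0095 tz [-0.005  0.001 -1.   ] F [-6.6 -1.2  9.3] M [0.02 1.44 1.18] w 0.162 g 61.8 q [-0.29  0.78  0.52  1.56 -0.46  0.92 -1.37]
[244.53365429 175.71738678]
s3.png x0,y0 160 116 scale 5.0
```

View pics/s3.png

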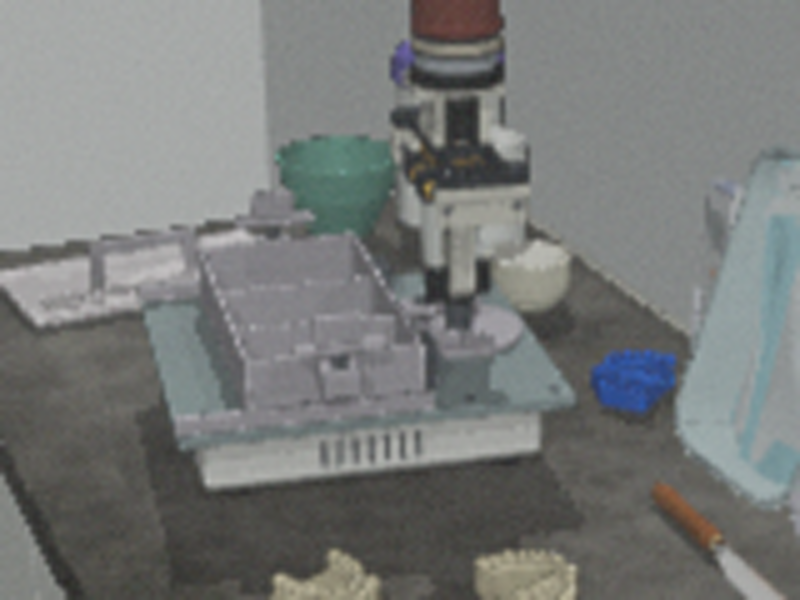

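>>> {"api": "play_rows", "payload": {"series": [[-0.3, 0, 0, 0, 0, 0, 0], [-0.3, 0, 0, 0, 0, 0, 0], [-0.3, 0, 0, 0, 0, 0, 0], [-0.3, 0, 0, -30, 0, 0, 0], [-0.3, 0, 0, -40, 0, 0, 0], [-0.3, 0, 0, -45, 0, 0, 0], [-0.3, 0, 0, 0, 0, 0, 0], [-0.3, 0, 0, 0, 0, 0, 0]]}}

```text
clock: 13.15
ee_pos: [0.6501, -0.0202, 0.2194]
tool_rot: [0.996, -0.094, 0.001, -0.0]
contact_force: [-0.6, -0.0, 0.2]
grip_width: 0.349
grasp_force: 0.0
```

```bash
python3 -c "
from h import *;st()
from rig import grab_frame
f=grab_frame('wrist');pickle.dump(f,open('f3.pkl','wb'));crop(f,(256,192),(256,192),'w3.png')"
```

```text
t 13.15 tcp [ 0.6501 -0.0202  0.2194] vib [93.1 -2. ] toolx-ang-in-vib -0.0184 tz [ 0.002  0.001 -1.   ] F [-0.6 -0.   0.2] M [ 0.09  0.11 -0.01] w 0.349 g 0.0 q [-0.32  0.67  0.58  1.44 -0.39  1.15 -1.44]
w3.png x0,y0 0 0 scale 1.5625
```

View pics/w3.png

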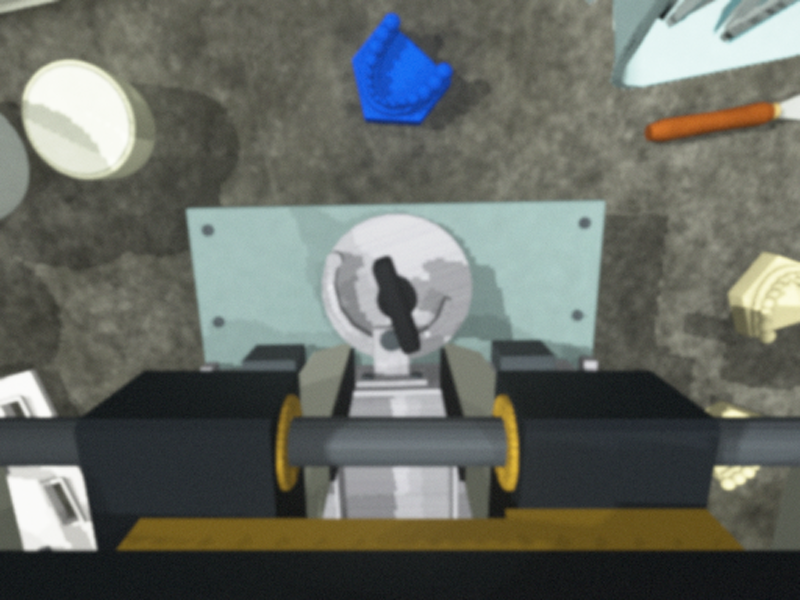

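Run:
```python
from h import *
f=pickle.load(open('f3.pkl','rb'));S=1.5625
a=p2w(f,(383,258),.127,S);b=p2w(f,(411,352),.127,S);print("wing",vib(a),vib(b),vib((a+b)/2),np.arctan2(*(vib(a)-vib(b))[::-1]))
print("plate",vib(p2w(f,(187,208),.068,S)),vib(p2w(f,(605,202),.068,S)))
```

```text
wing [122.8   6. ] [66.6 -9.1] [94.7 -1.5] 0.2624841694685977
plate [150.  138.8] [ 148.9 -141.5]
```

>>> {"api": "play_rows", "payload": {"series": [[-0.3, 0, 0, 20, 0, 0, -0.14], [-0.3, 0, 0, 20, 0, 0, -0.14], [-0.3, 0, 0, 40, 0, 0, 0], [-0.3, 0, 0, 38, 0, 0, 0], [-0.3, 0, 0, 0, 0, 0, 0], [-1, 0, 0, 0, 0, 0, 0], [-1, 0, 0, 0, 0, 0, 0], [-1, 0, 0, 0, 0, 0, 0]], "squeeze": 55}}

```text
clock: 14.0
ee_pos: [0.6509, -0.0193, 0.1027]
tool_rot: [0.999, 0.045, 0.002, -0.001]
contact_force: [-1.0, 4.4, 1.5]
grip_width: 0.146
grasp_force: 2.1
```

>>> {"api": "play_rows", "payload": {"series": [[-1, 0, 0, 0, 0, 0, 0], [-1, 0, 0, 0, 0, 0, 0], [-1, 0, 0, 0, 0, 0, 0.04], [-1, 0, 0, 0, 0, 0, 0.04], [-1, 0, 0, 0, 0, 0, 0.04], [-1, 0, 0, 0, 0, 0, 0.04], [-1, 0, 0, 0, 0, 0, 0], [-1, 0, 0, 0, 0, 0, 0]]}}

```text
clock: 14.8
ee_pos: [0.6508, -0.0194, 0.1027]
tool_rot: [0.999, -0.032, 0.002, -0.0]
contact_force: [-0.9, 2.1, 5.6]
grip_width: 0.137
grasp_force: 58.1
```

```bash
python3 -c "
from h import *;st()"
```

```text
t 14.8 tcp [ 0.6508 -0.0194  0.1027] vib [93.7 -1. ] toolx-ang-in-vib 0.1062 tz [ 0.003  0.    -1.   ] F [-0.9  2.1  5.6] M [0.62 0.22 0.97] w 0.137 g 58.1 q [-0.28  0.78  0.5   1.56 -0.44  0.91 -1.27]
```

>>> {"api": "play_rows", "payload": {"series": [[-1, 0, 0, 0, 0, 0, 0.04], [-1, 0, 0, 0, 0, 0, 0.04], [-1, 0, 0, 0, 0, 0, 0.04], [-1, 0, 0, 0, 0, 0, 0.02], [-1, 0, 0, 0, 0, 0, 0], [-1, 0, 0, 0, 0, 0, 0], [-1, 0, 0, 0, 0, 0, 0], [-1, 0, 0, 0, 0, 0, 0]]}}

```text
clock: 15.6
ee_pos: [0.6508, -0.0199, 0.1027]
tool_rot: [0.995, -0.103, 0.002, -0.0]
contact_force: [-1.1, 2.4, 5.7]
grip_width: 0.13
grasp_force: 55.6
```

```bash
python3 -c "
from h import *;st()"
```

```text
t 15.6 tcp [ 0.6508 -0.0199  0.1027] vib [93.8 -1.5] toolx-ang-in-vib -0.0357 tz [ 0.003  0.    -1.   ] F [-1.1  2.4  5.7] M [0.5  0.18 0.77] w 0.13 g 55.6 q [-0.3   0.79  0.53  1.56 -0.47  0.92 -1.38]
```

>>> {"api": "play_rows", "payload": {"series": [[-1, 0, 0, 0, 0, 0, 0.04], [-1, 0, 0, 0, 0, 0, 0.04], [-1, 0, 0, 0, 0, 0, 0.02], [-1, 0, 0, 0, 0, 0, 0], [-1, 0, 0, 0, 0, 0, 0], [-1, 0, 0, 0, 0, 0, 0], [-1, 0, 0, 0, 0, 0, 0], [-1, 0, 0, 0, 0, 0, 0]]}}

```text
clock: 16.4
ee_pos: [0.6509, -0.02, 0.1027]
tool_rot: [0.988, -0.151, 0.002, -0.0]
contact_force: [0.3, 2.2, 5.9]
grip_width: 0.136
grasp_force: 58.8
```

```bash
python3 -c "
from h import *;st()"
```

```text
t 16.4 tcp [ 0.6509 -0.02    0.1027] vib [93.9 -1.6] toolx-ang-in-vib -0.1338 tz [ 0.003 -0.    -1.   ] F [0.3 2.2 5.9] M [0.48 0.22 1.1 ] w 0.136 g 58.8 q [-0.31  0.8   0.56  1.56 -0.5   0.93 -1.46]
```

>>> {"api": "play_rows", "payload": {"series": [[-0.3, 0, 0, 0, 0, 0, 0], [-0.3, 0, 0, 0, 0, 0, 0], [-0.3, 0, 0, 0, 0, 0, 0], [-0.3, 0, 0, -30, 0, 0, 0], [-0.3, 0, 0, -40, 0, 0, 0], [-0.3, 0, 0, -47, 0, 0, 0], [-0.3, 0, 0, 0, 0, 0, 0], [-0.3, 0, 0, 0, 0, 0, 0]]}}

```text
clock: 17.2
ee_pos: [0.6498, -0.0211, 0.2187]
tool_rot: [0.988, -0.154, 0.001, -0.0]
contact_force: [-0.6, -0.1, -0.8]
grip_width: 0.351
grasp_force: 0.0
```

```bash
python3 -c "
from h import *;st()
from rig import grab_frame
f=grab_frame('wrist');pickle.dump(f,open('f4.pkl','wb'));crop(f,(256,180),(160,120),'w4.png')"
```

```text
t 17.2 tcp [ 0.6498 -0.0211  0.2187] vib [93.1 -2.9] toolx-ang-in-vib -0.1402 tz [ 0.002 -0.    -1.   ] F [-0.6 -0.1 -0.8] M [0.09 0.1  0.02] w 0.351 g 0.0 q [-0.34  0.68  0.63  1.44 -0.42  1.16 -1.53]
w4.png x0,y0 96 60 scale 2.5
```

View pics/w4.png

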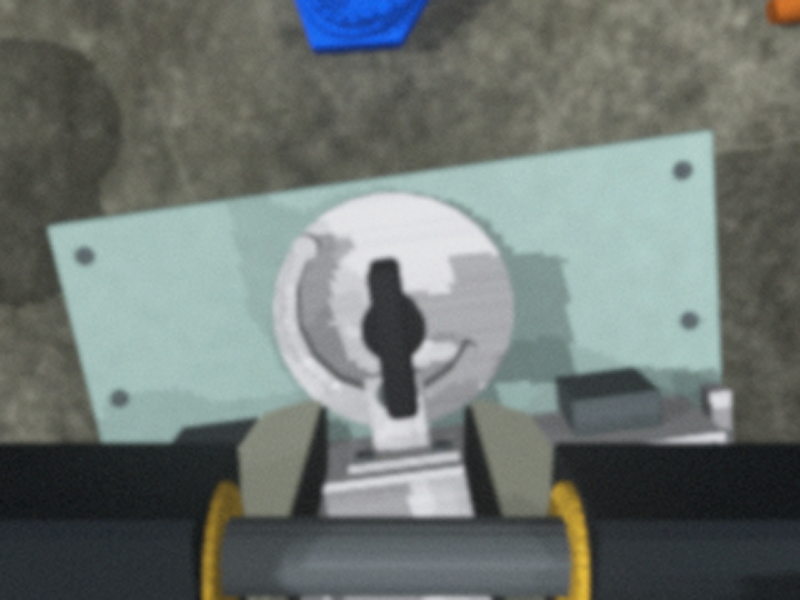

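Cam wing crop (384,260)-(403,415): in line with the vibrator's x, hook closed round the bolt, at the stop. Next, the casts.

>>> {"api": "play_rows", "payload": {"series": [[1, -7, 40, 0, 0, 0, 0], [1, -7, 40, 0, 0, 0, 0], [1, -7, 40, 0, 0, 0, 0], [1, -7, 40, 0, 0, 0, 0], [1, -7, 40, 0, 0, 0, 0], [1, -7, 40, 0, 0, 0, 0], [1, -7, 40, 0, 0, 0, 0], [1, -7, 40, 0, 0, 0, 0]]}}

```text
clock: 18.05
ee_pos: [0.497, -0.3086, 0.2155]
tool_rot: [0.988, -0.154, -0.002, -0.001]
contact_force: [0.2, 0.1, -0.8]
grip_width: 0.978
grasp_force: 0.0
```

>>> {"api": "play_rows", "payload": {"series": [[1, 0, 0, 0, 0, 0, 0], [1, 0, 0, 0, 0, 0, 0], [1, 0, 0, 0, 0, 0, 0], [1, 0, 0, 0, 0, 0, 0], [1, 0, 0, 0, 0, 0, 0], [1, 0, 0, 0, 0, 0, 0], [1, 0, 0, 0, 0, 0, 0], [1, 0, 0, 0, 0, 0, 0]]}}

```text
clock: 18.85
ee_pos: [0.4989, -0.308, 0.2177]
tool_rot: [0.988, -0.154, 0.0, 0.0]
contact_force: [-0.3, -0.4, -0.3]
grip_width: 1.001
grasp_force: 0.0
```

```bash
python3 -c "
from h import *;st()
from rig import grab_frame
f=grab_frame('wrist');pickle.dump(f,open('f5.pkl','wb'));crop(f,(256,192),(256,192),'w5.png')
g=pickle.load(open('f4.pkl','rb'))
a=p2w(g,(384/2.5+96,260/2.5+60),.127);b=p2w(g,(403/2.5+96,415/2.5+60),.127);print(np.arctan2(*(vib(a)-vib(b))[::-1]))"
```

```text
t 18.85 tcp [ 0.4989 -0.308   0.2177] vib [  -7.1 -311.2] toolx-ang-in-vib -0.1388 tz [ 0. -0. -1.] F [-0.3 -0.4 -0.3] M [0.14 0.07 0.05] w 1.001 g 0.0 q [ 0.13  0.58  0.63  1.63 -0.38  1.06 -1.01]
w5.png x0,y0 0 0 scale 1.5625
-0.022487558134280314
```

View pics/w5.png

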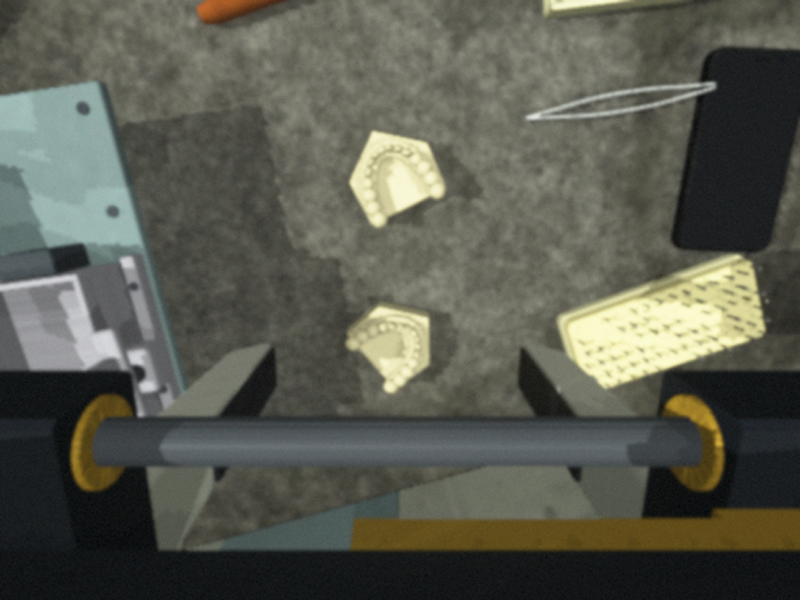

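```bash
cat > seg.py <<'E'
from h import *
def casts(f,boxes,z=.012):
    out=[]
    for (x0,y0,x1,y1) in boxes:
        im=f["img"][y0:y1,x0:x1]
        hsv=cv2.cvtColor(im,cv2.COLOR_RGB2HSV)
        m=((hsv[...,0]>18)&(hsv[...,0]<38)&(hsv[...,1]>45)&(hsv[...,2]>110)).astype(np.uint8)
        m=cv2.morphologyEx(m,cv2.MORPH_CLOSE,np.ones((3,3)))
        cs,_=cv2.findContours(m,cv2.RETR_EXTERNAL,cv2.CHAIN_APPROX_NONE)
        c=max(cs,key=cv2.contourArea)[:,0]+[x0,y0]
        W=np.array([p2w(f,p,z)[:2] for p in c])
        h=cv2.convexHull((W*1e4).astype(np.float32))
        r=cv2.minAreaRect(h); a=cv2.approxPolyDP(h,30,True)[:,0]/1e4
        # caliper widths
        H=h[:,0]/1e4; ang=np.deg2rad(np.arange(0,180,5)); wd=[np.ptp(H@[np.cos(t),np.sin(t)])*1e3 for t in ang]
        ctr=[ (H@[np.cos(t),np.sin(t)]).max()/2+(H@[np.cos(t),np.sin(t)]).min()/2 for t in (0,np.pi/2)]
        print("n",len(c),"rect c",np.round(np.array(r[0])/1e4,4),"size",np.round(np.array(r[1])/10,1),"ang",round(r[2],1),"bbctr",np.round(ctr,4))
        print(" poly",np.round(a,3).tolist());print(" calip",{int(np.rad2deg(t)):round(float(x)) for t,x in zip(ang,wd)})
        out.append(r)
    return out
E
python3 - <<'E'
from seg import *
f=pickle.load(open('f5.pkl','rb'))
casts(f,[(210,70,300,155),(210,185,300,262)])
crop(f,(254,168),(96,92),"w5c.png")
E
```

```text
n 180 rect c [ 0.5752 -0.3271] size [68.5 69.6] ang 8.6 bbctr [ 0.5731 -0.3282]
 poly [[0.5889999866485596, -0.3580000102519989], [0.6079999804496765, -0.3190000057220459], [0.5770000219345093, -0.2919999957084656], [0.5400000214576721, -0.3009999990463257], [0.5370000004768372, -0.3050000071525574], [0.5460000038146973, -0.3610000014305115], [0.5590000152587891, -0.36399999260902405]]
 calip {0: 72, 5: 70, 10: 69, 14: 71, 20: 72, 25: 73, 29: 74, 35: 74, 40: 74, 45: 73, 50: 74, 55: 75, 59: 76, 65: 76, 70: 76, 75: 75, 80: 75, 85: 73, 90: 72, 95: 70, 100: 70, 105: 71, 110: 73, 115: 74, 119: 75, 125: 76, 130: 76, 135: 76, 140: 75, 145: 74, 150: 73, 155: 73, 160: 74, 165: 74, 170: 74, 175: 73}
n 162 rect c [ 0.4431 -0.2882] size [73.3 71.4] ang 20.4 bbctr [ 0.439  -0.2841]
 poly [[0.47999998927116394, -0.28600001335144043], [0.4650000035762787, -0.2540000081062317], [0.45399999618530273, -0.24699999392032623], [0.40299999713897705, -0.26499998569488525], [0.39800000190734863, -0.2709999978542328], [0.414000004529953, -0.30799999833106995], [0.453000009059906, -0.32100000977516174], [0.460999995470047, -0.3199999928474426]]
 calip {0: 82, 5: 80, 10: 78, 14: 76, 20: 74, 25: 72, 29: 72, 35: 73, 40: 74, 45: 75, 50: 75, 55: 75, 59: 74, 65: 74, 70: 72, 75: 72, 80: 73, 85: 74, 90: 74, 95: 74, 100: 73, 105: 73, 110: 72, 115: 74, 119: 76, 125: 78, 130: 79, 135: 80, 140: 81, 145: 80, 150: 80, 155: 81, 160: 82, 165: 83, 170: 83, 175: 83}
w5c.png x0,y0 158 76 scale 3.260869565217391
```

View pics/w5c.png

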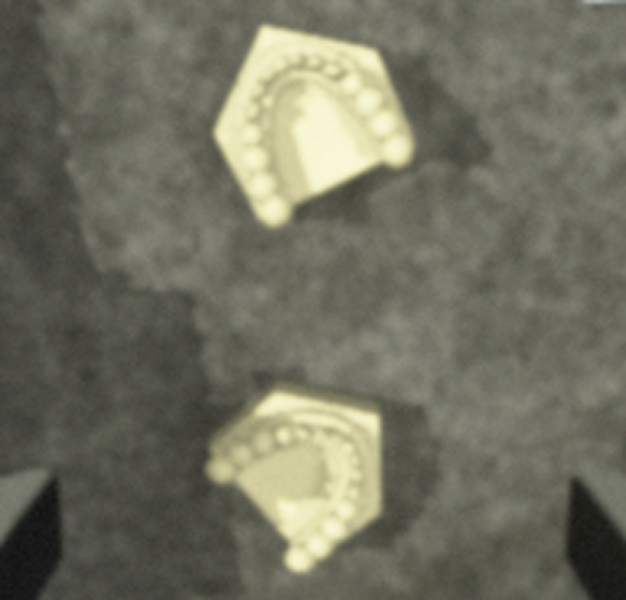

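```bash
cat > ax.py <<'E'
from h import *
def ax(f,tip,heel,x0,y0,s,z=.017):
    t=p2w(f,np.array(tip)/s+[x0,y0],z)[:2];h=p2w(f,np.array(heel)/s+[x0,y0],z)[:2]
    d=t-h;print("tip",np.round(t,4),"heel",np.round(h,4),"len",round(float(np.hypot(*d))*1e3,1),"ang",round(float(np.arctan2(d[1],d[0])),3),"mid",np.round((t+h)/2,4))
E
python3 - <<'E'
from ax import *
f=pickle.load(open('f5.pkl','rb'));a=(158,76,3.2609)
ax(f,(265,27),(341,180),*a)
ax(f,(380,411),(258,508),*a)
E
```

```text
tip [ 0.6067 -0.3234] heel [ 0.5472 -0.3334] len 60.3 ang 0.167 mid [ 0.577  -0.3284]
tip [ 0.4575 -0.3215] heel [ 0.4334 -0.2629] len 63.4 ang -1.181 mid [ 0.4454 -0.2922]
```

>>> {"api": "play_rows", "payload": {"series": [[1, 40, -2, 0, 0, 0, -0.1], [1, 0, 0, 0, 0, 0, -0.14], [1, 0, 0, 0, 0, 0, -0.14], [1, 0, 0, 0, 0, 0, -0.14], [1, 0, 0, 0, 0, 0, -0.14], [1, 0, 0, 0, 0, 0, -0.14], [1, 0, 0, 0, 0, 0, -0.14], [1, 0, 0, 0, 0, 0, -0.14]]}}

```text
clock: 19.7
ee_pos: [0.5374, -0.3186, 0.2177]
tool_rot: [0.926, 0.378, -0.0, 0.0]
contact_force: [-0.2, -0.4, -0.6]
grip_width: 1.004
grasp_force: 0.0
```

>>> {"api": "play_rows", "payload": {"series": [[1, 0, 0, 0, 0, 0, -0.14], [1, 0, 0, 0, 0, 0, -0.14], [1, 0, 0, 0, 0, 0, -0.14], [1, 0, 0, 0, 0, 0, -0.14], [1, 0, 0, 0, 0, 0, -0.14], [1, 0, 0, 0, 0, 0, -0.14], [1, 0, 0, 0, 0, 0, -0.13], [1, 0, 0, 0, 0, 0, 0]]}}

```text
clock: 20.5
ee_pos: [0.5372, -0.3189, 0.2176]
tool_rot: [0.645, 0.764, 0.0, -0.0]
contact_force: [-0.2, 0.4, -0.6]
grip_width: 1.004
grasp_force: 0.0
```

```bash
cat >> h.py <<'E'
def go(xy,yang=None,z=None):
    "print tool-axis deltas from present pose to world xy, tool-y world angle, z"
    s=st();T=R.from_quat(s["tool_rot"]).as_matrix()
    yn=np.arctan2(T[1,1],T[0,1])
    if yang is not None: print("turn z",round(float(-((yang-yn+np.pi)%(2*np.pi)-np.pi)),3))
    d=np.array([xy[0],xy[1],s["ee_pos"][2] if z is None else z])-s["ee_pos"]
    print("shift now axes",np.round(T.T@d*1e3,1))
    if yang is not None:
        X=np.array([-np.sin(yang),np.cos(yang)]);Y=np.array([np.cos(yang),np.sin(yang)])
        print("shift after turn",np.round([d[:2]@X*1e3,d[:2]@Y*1e3,-d[2]*1e3],1))
E
python3 - <<'E'
from seg import *
from rig import grab_frame
go((.577,-.3284),.167,.005)
f=grab_frame('wrist');pickle.dump(f,open('f6.pkl','wb'))
c=w2p(f,[.577,-.3284,.02]).astype(int);print(c)
casts(f,[(max(0,c[0]-60),max(0,c[1]-60),c[0]+60,min(235,c[1]+60))])
E
```

```text
t 20.5 tcp [ 0.5372 -0.3189  0.2176] vib [  32.5 -315.4] toolx-ang-in-vib 1.9099 tz [ 0.  0. -1.] F [-0.2  0.4 -0.6] M [ 0.   -0.03  0.01] w 1.004 g 0.0 q [ 0.47  0.58  0.06  1.51 -0.04  1.06  0.7 ]
turn z 0.002
shift now axes [-16.1  37.6 212.6]
shift after turn [-16.   37.6 212.6]
[282 186]
n 165 rect c [ 0.5758 -0.3268] size [67.5 71.4] ang 8.3 bbctr [ 0.5743 -0.3279]
 poly [[0.5429999828338623, -0.29600000381469727], [0.5389999747276306, -0.3089999854564667], [0.5490000247955322, -0.36399999260902405], [0.5899999737739563, -0.35899999737739563], [0.609000027179718, -0.3199999928474426], [0.5770000219345093, -0.29100000858306885]]
 calip {0: 70, 5: 69, 10: 68, 14: 70, 20: 72, 25: 74, 29: 74, 35: 74, 40: 74, 45: 74, 50: 75, 55: 77, 59: 78, 65: 79, 70: 79, 75: 79, 80: 78, 85: 77, 90: 75, 95: 73, 100: 71, 105: 73, 110: 75, 115: 77, 119: 78, 125: 78, 130: 78, 135: 77, 140: 76, 145: 74, 150: 72, 155: 72, 160: 73, 165: 72, 170: 72, 175: 72}
```

>>> {"api": "play_rows", "payload": {"series": [[1, -15, 38, 0, 0, 0, 0], [1, 0, 0, 45, 0, 0, 0], [1, 0, 0, 45, 0, 0, 0], [1, 0, 0, 45, 0, 0, 0], [1, 0, 0, 40, 0, 0, 0], [1, 0, 0, 25, 0, 0, 0], [1, 0, 0, 10, 0, 0, 0], [1, 0, 0, 0, 0, 0, 0]], "squeeze": 25}}

```text
clock: 21.35
ee_pos: [0.5768, -0.3264, 0.0063]
tool_rot: [0.645, 0.764, -0.0, -0.001]
contact_force: [-0.5, 0.6, 0.3]
grip_width: 1.003
grasp_force: 0.0
```

```bash
python3 -c "
from h import *;st()"
```

```text
t 21.35 tcp [ 0.5768 -0.3264  0.0063] vib [  72.7 -316.2] toolx-ang-in-vib 1.9095 tz [-0.003  0.001 -1.   ] F [-0.5  0.6  0.3] M [-0.02  0.01  0.02] w 1.003 g 0.0 q [ 0.46  0.88  0.04  1.56 -0.05  0.71  0.69]
```

>>> {"api": "play_rows", "payload": {"series": [[-1, 0, 0, 0, 0, 0, 0], [-1, 0, 0, 0, 0, 0, 0], [-1, 0, 0, 0, 0, 0, 0], [-1, 0, 0, 0, 0, 0, 0], [-1, 0, 0, 0, 0, 0, 0], [-1, 0, 0, 0, 0, 0, 0], [-1, 0, 0, 0, 0, 0, 0], [-1, 0, 0, 0, 0, 0, 0]]}}

```text
clock: 22.15
ee_pos: [0.577, -0.3275, 0.0087]
tool_rot: [0.645, 0.764, -0.0, -0.0]
contact_force: [-1.1, 0.1, 5.5]
grip_width: 0.678
grasp_force: 25.0
```

```bash
python3 -c "
from h import *;st()"
```

```text
t 22.15 tcp [ 0.577  -0.3275  0.0087] vib [  73.1 -317.2] toolx-ang-in-vib 1.9101 tz [-0.001 -0.001 -1.   ] F [-1.1  0.1  5.5] M [-0.02  0.69 -0.07] w 0.678 g 25.0 q [ 0.46  0.87  0.04  1.56 -0.05  0.71  0.69]
```

>>> {"api": "play_rows", "payload": {"series": [[-1, 0, 0, -20, 0, 0, 0], [-1, 0, 0, -40, 0, 0, 0], [-1, 0, 0, -40, 0, 0, 0], [-1, 0, 0, -40, 0, 0, 0.08], [-1, 0, 0, -40, 0, 0, 0.08], [-1, 0, 0, 0, 0, 0, 0.08], [-1, 0, 0, 0, 0, 0, 0.097], [-1, 0, 0, 0, 0, 0, 0]]}}

```text
clock: 22.95
ee_pos: [0.5776, -0.3261, 0.1873]
tool_rot: [0.763, 0.646, 0.0, -0.0]
contact_force: [0.0, -0.4, -2.1]
grip_width: 0.682
grasp_force: 25.0
```

>>> {"api": "play_rows", "payload": {"series": [[-1, 30, -13, 0, 0, 0, 0], [-1, 34, -15, 0, 0, 0, 0], [-1, 34, -15, 0, 0, 0, 0], [-1, 34, -15, 0, 0, 0, 0], [-1, 34, -15, 0, 0, 0, 0], [-1, 34, -15, 0, 0, 0, 0], [-1, 34, -16, 0, 0, 0, 0], [-1, 0, 0, 0, 0, 0, 0]]}}

```text
clock: 23.75
ee_pos: [0.5124, -0.0712, 0.187]
tool_rot: [0.76, 0.65, 0.001, -0.003]
contact_force: [-0.2, -0.4, -1.3]
grip_width: 0.679
grasp_force: 25.0
```

Run:
```python
from h import *
go((.5140,-.0791),-.17,.082)
from rig import grab_frame
f=grab_frame('side');pickle.dump(f,open('f7.pkl','wb'));crop(f,w2p(f,[.53,-.05,.12]),(80,60),'s7.png')
```

```text
t 23.75 tcp [ 0.5124 -0.0712  0.187 ] vib [-33.9 -75.6] toolx-ang-in-vib 1.5863 tz [-0.003  0.005 -1.   ] F [-0.2 -0.4 -1.3] M [-0.01 -0.03  0.03] w 0.679 g 25.0 q [-0.    0.45  0.15  1.85 -0.09  0.85  0.04]
turn z 0.016
shift now axes [ -8.    3.2 104.9]
shift after turn [ -7.5   2.9 105. ]
s7.png x0,y0 146 117 scale 5.0
```

View pics/s7.png

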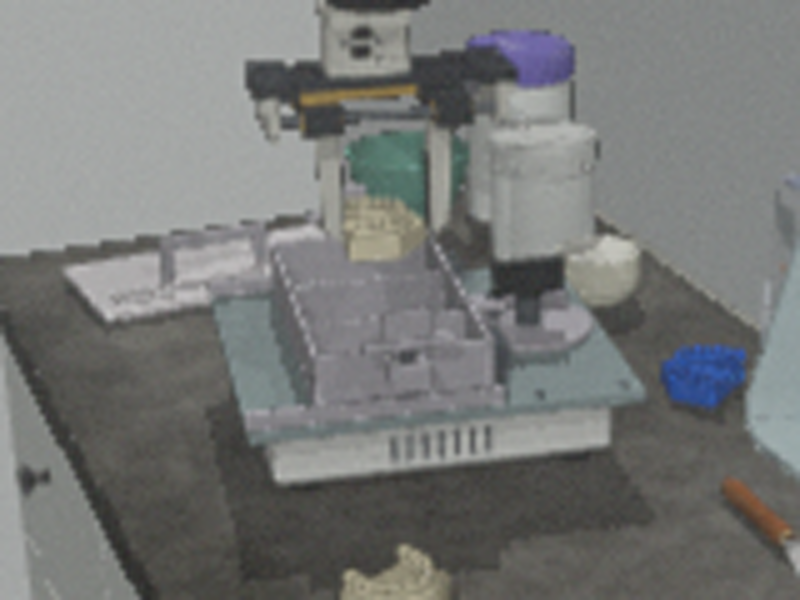

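>>> {"api": "play_rows", "payload": {"series": [[-1, -8, 3, 0, 0, 0, 0.016], [-1, 0, 0, 0, 0, 0, 0], [-1, 0, 0, 30, 0, 0, 0], [-1, 0, 0, 30, 0, 0, 0], [-1, 0, 0, 25, 0, 0, 0], [-1, 0, 0, 10, 0, 0, 0], [-1, 0, 0, 5, 0, 0, 0], [-1, 0, 0, 0, 0, 0, 0]]}}

```text
clock: 24.6
ee_pos: [0.516, -0.0893, 0.0916]
tool_rot: [0.77, 0.639, 0.0, 0.001]
contact_force: [-7.4, 1.5, 26.8]
grip_width: 0.676
grasp_force: 25.0
```

```bash
python3 -c "
from h import *;st()"
```

```text
t 24.6 tcp [ 0.516  -0.0893  0.0916] vib [-27.3 -92.8] toolx-ang-in-vib 1.5554 tz [ 0.002 -0.    -1.   ] F [-7.4  1.5 26.8] M [0.41 1.86 0.09] w 0.676 g 25.0 q [ 0.04  0.59  0.13  1.93 -0.13  0.62  0.07]
```

>>> {"api": "play_rows", "payload": {"series": [[-1, 0, 0, -20, 0, 0, 0], [-1, 0, 0, -40, 0, 0, 0], [-1, 0, 0, -30, 0, 0, 0.0], [-1, 9, -3, 0, 0, 0, -0.015], [-1, 0, 0, 0, 0, 0, 0], [-1, 0, 0, 0, 0, 0, 0], [-1, 0, 0, 0, 0, 0, 0], [-1, 0, 0, 0, 0, 0, 0]]}}

```text
clock: 25.4
ee_pos: [0.5135, -0.0781, 0.1764]
tool_rot: [0.764, 0.645, -0.001, -0.001]
contact_force: [-0.6, 0.2, -2.2]
grip_width: 0.678
grasp_force: 25.0
```

Run:
```python
from h import *
go((.5140,-.0791),-.17,.082)
from rig import grab_frame
f=grab_frame('side');pickle.dump(f,open('f8.pkl','wb'));c=w2p(f,[.53,-.05,.14]).astype(int)
g=grab_frame('wrist');pickle.dump(g,open('f8w.pkl','wb'))
a=f["img"][c[1]-50:c[1]+50,c[0]-66:c[0]+67];a=cv2.resize(a,(400,300),interpolation=2);b=cv2.resize(g["img"],(400,300),interpolation=3)
cv2.imwrite('pics/s8.png',np.hstack([a,b])[:,:,::-1])
```

```text
t 25.4 tcp [ 0.5135 -0.0781  0.1764] vib [-31.7 -82.1] toolx-ang-in-vib 1.5722 tz [-0.003 -0.    -1.   ] F [-0.6  0.2 -2.2] M [-0.06  0.01  0.03] w 0.678 g 25.0 q [ 0.    0.47  0.15  1.86 -0.09  0.83  0.04]
turn z 0.001
shift now axes [-0.8  0.9 94.4]
shift after turn [-0.9  0.7 94.4]
```

View pics/s8.png

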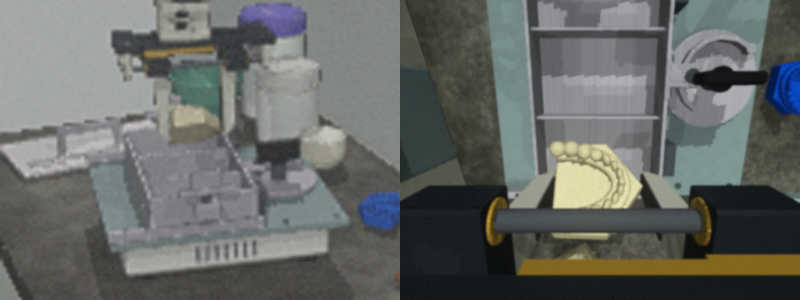

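>>> {"api": "play_rows", "payload": {"series": [[-1, -1, 1, 20, 0, 0, 0], [-1, 0, 0, 25, 0, 0, 0], [-1, 0, 0, 15, 0, 0, 0], [-1, 0, 0, 10, 0, 0, 0], [-1, 0, 0, 5, 0, 0, 0], [-1, 0, 0, 3, 0, 0, 0], [-1, 0, 0, 0, 0, 0, 0], [-1, 0, 0, 0, 0, 0, 0]], "squeeze": 15}}

```text
clock: 26.3
ee_pos: [0.5155, -0.079, 0.1002]
tool_rot: [0.764, 0.645, 0.0, 0.0]
contact_force: [0.3, -0.7, -2.1]
grip_width: 0.679
grasp_force: 15.0
```

```bash
python3 -c "
from h import *;st()"
```

```text
t 26.3 tcp [ 0.5155 -0.079   0.1002] vib [-29.6 -82.7] toolx-ang-in-vib 1.5728 tz [ 0.001 -0.    -1.   ] F [ 0.3 -0.7 -2.1] M [ 0.03 -0.03  0.03] w 0.679 g 15.0 q [ 0.02  0.58  0.13  1.93 -0.12  0.64  0.06]
```

No contact yet; keep going down with a light grip.

>>> {"api": "play_rows", "payload": {"series": [[-1, 0, 0, 4, 0, 0, 0], [-1, 0, 0, 3, 0, 0, 0], [-1, 0, 0, 2, 0, 0, 0], [-1, 0, 0, 2, 0, 0, 0], [-1, 0, 0, 2, 0, 0, 0], [-1, 0, 0, 2, 0, 0, 0], [-1, 0, 0, 0, 0, 0, 0], [-1, 0, 0, 0, 0, 0, 0]], "squeeze": 10}}

```text
clock: 27.1
ee_pos: [0.5149, -0.0818, 0.0859]
tool_rot: [0.765, 0.645, -0.001, 0.001]
contact_force: [-1.8, -4.0, 7.8]
grip_width: 0.682
grasp_force: 10.0
```

```bash
python3 -c "
from h import *;st()"
```

```text
t 27.1 tcp [ 0.5149 -0.0818  0.0859] vib [-29.7 -85.5] toolx-ang-in-vib 1.5708 tz [ 0.001 -0.003 -1.   ] F [-1.8 -4.   7.8] M [-0.87  0.61  0.04] w 0.682 g 10.0 q [ 0.03  0.6   0.13  1.94 -0.12  0.6   0.07]
```

>>> {"api": "play_rows", "payload": {"series": [[-1, 0, 0, 0, 0, 0, 0], [-1, 0, 0, 2, 0, 0, 0], [-1, 0, 0, 2, 0, 0, 0], [-1, 0, 0, 0, 0, 0, 0], [0.6, 0, 0, 0, 0, 0, 0], [0.6, 0, 0, 0, 0, 0, 0], [0.6, 0, 0, 0, 0, 0, 0], [0.6, 0, 0, 0, 0, 0, 0]], "squeeze": 4}}

```text
clock: 27.9
ee_pos: [0.5148, -0.0784, 0.0803]
tool_rot: [0.764, 0.646, -0.0, -0.0]
contact_force: [-0.4, 0.8, -0.3]
grip_width: 0.799
grasp_force: 0.0
```

>>> {"api": "play_rows", "payload": {"series": [[0.6, 0, 0, -20, 0, 0, 0], [0.6, 0, 0, -40, 0, 0, 0], [0.6, 0, 0, -40, 0, 0, 0], [0.6, 0, 0, -35, 0, 0, 0], [0.6, -30, 0, 0, 0, 0, 0], [0.6, -30, 0, 0, 0, 0, 0], [0.6, 0, 0, 0, 0, 0, 0], [0.6, 0, 0, 0, 0, 0, 0]]}}

```text
clock: 28.7
ee_pos: [0.5046, -0.1381, 0.2154]
tool_rot: [0.764, 0.645, 0.0, -0.0]
contact_force: [1.0, 0.8, -0.3]
grip_width: 0.8
grasp_force: 0.0
```

Run:
```python
from h import *
st()
from rig import grab_frame
g=grab_frame('wrist');pickle.dump(g,open('f9w.pkl','wb'));crop(g,(256,192),(256,192),'w9.png')
```

```text
t 28.7 tcp [ 0.5046 -0.1381  0.2154] vib [ -30.3 -142.7] toolx-ang-in-vib 1.5713 tz [-0.     0.001 -1.   ] F [ 1.   0.8 -0.3] M [ 0.    0.01 -0.01] w 0.8 g 0.0 q [ 0.11  0.43  0.17  1.8  -0.09  0.93  0.15]
w9.png x0,y0 0 0 scale 1.5625
```

View pics/w9.png

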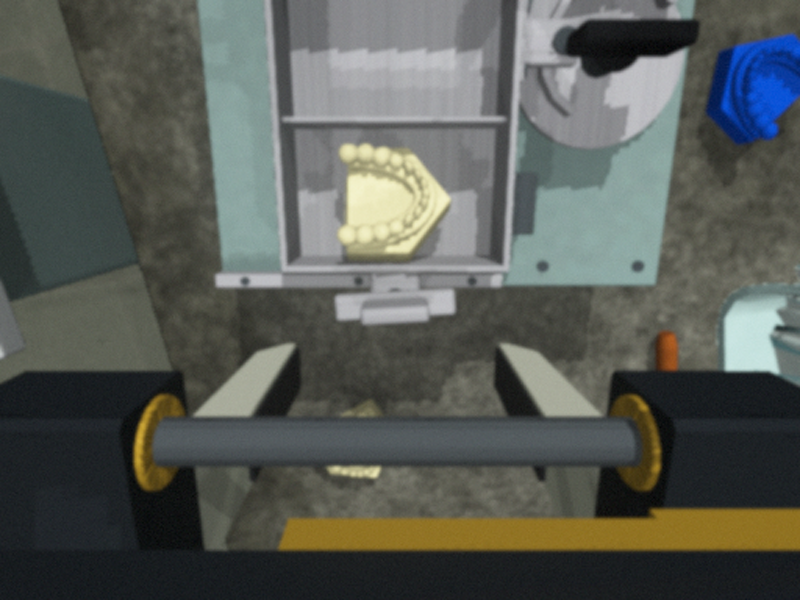

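Run:
```python
from h import *
f=pickle.load(open('f9w.pkl','rb'));S=1.5625
for n,c,z in[("Vup",(410,150),.09),("Vlow",(405,258),.09),("tip",(450,200),.09),("m1",(347,153),.101),("m2",(347,235),.101),("wall foot",(400,262),.075),("div top",(395,120),.110),("wall top",(395,268),.114),("heel top",(347,175),.09)]:
    print(n,vib(p2w(f,c,z,S)))
print("cam",vib(f["world_from_camera"][:3,3]))
im=f["img"].astype(int)
for u in(240,250,260): print(u,[tuple(im[v,u]) for v in range(148,172,2)])
```

```text
Vup [-20.5 -54.5]
Vlow [ -23.1 -119.7]
tip [  4.3 -83.8]
m1 [-57.1 -57. ]
m2 [ -58.3 -104. ]
wall foot [ -26.2 -124.7]
div top [-29.4 -40.2]
wall top [ -29.4 -121.8]
heel top [-58.5 -69. ]
cam [-28.5 -74.3]
240 [(np.int64(228), np.int64(226), np.int64(178)), (np.int64(214), np.int64(210), np.int64(166)), (np.int64(180), np.int64(174), np.int64(134)), (np.int64(167), np.int64(162), np.int64(122)), (np.int64(184), np.int64(178), np.int64(138)), (np.int64(169), np.int64(163), np.int64(123)), (np.int64(173), np.int64(166), np.int64(126)), (np.int64(143), np.int64(138), np.int64(107)), (np.int64(112), np.int64(110), np.int64(86)), (np.int64(92), np.int64(90), np.int64(74)), (np.int64(98), np.int64(99), np.int64(96)), (np.int64(155), np.int64(158), np.int64(159))]
250 [(np.int64(206), np.int64(201), np.int64(156)), (np.int64(172), np.int64(166), np.int64(126)), (np.int64(196), np.int64(192), np.int64(148)), (np.int64(206), np.int64(201), np.int64(155)), (np.int64(189), np.int64(183), np.int64(139)), (np.int64(235), np.int64(233), np.int64(188)), (np.int64(231), np.int64(229), np.int64(182)), (np.int64(160), np.int64(155), np.int64(118)), (np.int64(106), np.int64(103), np.int64(78)), (np.int64(99), np.int64(99), np.int64(79)), (np.int64(111), np.int64(108), np.int64(107)), (np.int64(159), np.int64(160), np.int64(161))]
260 [(np.int64(232), np.int64(228), np.int64(183)), (np.int64(199), np.int64(195), np.int64(150)), (np.int64(162), np.int64(159), np.int64(121)), (np.int64(224), np.int64(220), np.int64(172)), (np.int64(236), np.int64(234), np.int64(191)), (np.int64(236), np.int64(233), np.int64(188)), (np.int64(227), np.int64(224), np.int64(175)), (np.int64(160), np.int64(156), np.int64(119)), (np.int64(117), np.int64(114), np.int64(86)), (np.int64(94), np.int64(94), np.int64(71)), (np.int64(110), np.int64(108), np.int64(104)), (np.int64(162), np.int64(162), np.int64(164))]
```

The cast in bay 3 (px (347–450,150–258)) seems to lean with its −y side against the outer wall. I'll press that side down gently with shut fingers; the contact height will also show whether it lies flat.

>>> {"api": "play_rows", "payload": {"series": [[-1, 20, 1, 0, 0, 0, 0], [-1, 17, 1, 0, 0, 0, 0], [-1, 0, 0, 0, 0, 0, 0], [-1, 0, 0, 20, 0, 0, 0], [-1, 0, 0, 30, 0, 0, 0], [-1, 0, 0, 30, 0, 0, 0], [-1, 0, 0, 10, 0, 0, 0], [-1, 0, 0, 0, 0, 0, 0]]}}

```text
clock: 29.55
ee_pos: [0.5121, -0.1017, 0.1244]
tool_rot: [0.764, 0.645, -0.001, -0.001]
contact_force: [-1.0, 0.0, 0.0]
grip_width: 0.165
grasp_force: 0.0
```

>>> {"api": "play_rows", "payload": {"series": [[-1, 0, 0, 2, 0, 0, 0], [-1, 0, 0, 2, 0, 0, 0], [-1, 0, 0, 2, 0, 0, 0], [-1, 0, 0, 2, 0, 0, 0], [-1, 0, 0, 0, 0, 0, 0], [-1, 0, 0, 0, 0, 0, 0], [-1, 0, 0, 0, 0, 0, 0], [-1, 0, 0, 0, 0, 0, 0]]}}

```text
clock: 30.35
ee_pos: [0.5131, -0.1019, 0.1177]
tool_rot: [0.764, 0.645, 0.0, 0.0]
contact_force: [-0.4, -1.0, 0.1]
grip_width: 0.008
grasp_force: 0.0
```

```bash
python3 -c "
from h import *;st()"
```

```text
t 30.35 tcp [ 0.5131 -0.1019  0.1177] vib [ -28.  -105.7] toolx-ang-in-vib 1.5729 tz [ 0.  0. -1.] F [-0.4 -1.   0.1] M [ 0.05  0.01 -0.02] w 0.008 g 0.0 q [ 0.06  0.55  0.14  1.91 -0.12  0.69  0.1 ]
```

>>> {"api": "play_rows", "payload": {"series": [[-1, 0, 0, 2, 0, 0, 0], [-1, 0, 0, 2, 0, 0, 0], [-1, 0, 0, 2, 0, 0, 0], [-1, 0, 0, 2, 0, 0, 0], [-1, 0, 0, 0, 0, 0, 0], [-1, 0, 0, 0, 0, 0, 0], [-1, 0, 0, 0, 0, 0, 0], [-1, 0, 0, 0, 0, 0, 0]]}}

```text
clock: 31.15
ee_pos: [0.5131, -0.1019, 0.1097]
tool_rot: [0.764, 0.645, 0.0, 0.0]
contact_force: [0.9, 0.1, -0.2]
grip_width: 0.003
grasp_force: 0.0
```

>>> {"api": "play_rows", "payload": {"series": [[-1, 0, 0, 2, 0, 0, 0], [-1, 0, 0, 1, 0, 0, 0], [-1, 0, 0, 1, 0, 0, 0], [-1, 0, 0, 1, 0, 0, 0], [-1, 0, 0, 0, 0, 0, 0], [-1, 0, 0, 0, 0, 0, 0], [-1, 0, 0, 0, 0, 0, 0], [-1, 0, 0, 0, 0, 0, 0]]}}

```text
clock: 31.95
ee_pos: [0.5131, -0.1019, 0.1047]
tool_rot: [0.764, 0.645, 0.0, 0.0]
contact_force: [-0.1, 0.0, -0.2]
grip_width: 0.004
grasp_force: 0.0
```

```bash
python3 -c "
from h import *;st()"
```

```text
t 31.95 tcp [ 0.5131 -0.1019  0.1047] vib [ -28.  -105.7] toolx-ang-in-vib 1.5728 tz [ 0.  0. -1.] F [-0.1  0.  -0.2] M [-0.    0.   -0.03] w 0.004 g 0.0 q [ 0.06  0.57  0.14  1.92 -0.12  0.65  0.11]
```

>>> {"api": "play_rows", "payload": {"series": [[-1, 0, 0, 1, 0, 0, 0], [-1, 0, 0, 1, 0, 0, 0], [-1, 0, 0, 1, 0, 0, 0], [-1, 0, 0, 0, 0, 0, 0], [-1, 0, 0, 0, 0, 0, 0], [-1, 0, 0, 0, 0, 0, 0], [-1, 0, 0, 0, 0, 0, 0], [-1, 0, 0, 0, 0, 0, 0]]}}

```text
clock: 32.75
ee_pos: [0.5131, -0.1019, 0.1017]
tool_rot: [0.764, 0.645, 0.0, -0.0]
contact_force: [-0.2, 0.2, -0.8]
grip_width: 0.003
grasp_force: 0.0
```

>>> {"api": "play_rows", "payload": {"series": [[-1, 0, 0, 1, 0, 0, 0], [-1, 0, 0, 1, 0, 0, 0], [-1, 0, 0, 1, 0, 0, 0], [-1, 0, 0, 0, 0, 0, 0], [-1, 0, 0, 0, 0, 0, 0], [-1, 0, 0, 0, 0, 0, 0], [-1, 0, 0, 0, 0, 0, 0], [-1, 0, 0, 0, 0, 0, 0]]}}

```text
clock: 33.55
ee_pos: [0.5131, -0.1019, 0.0987]
tool_rot: [0.764, 0.645, 0.0, 0.0]
contact_force: [-0.1, 1.2, 0.3]
grip_width: 0.005
grasp_force: 0.0
```

```bash
python3 -c "
from h import *;st()"
```

```text
t 33.55 tcp [ 0.5131 -0.1019  0.0987] vib [ -28.  -105.7] toolx-ang-in-vib 1.5728 tz [ 0.  0. -1.] F [-0.1  1.2  0.3] M [0.03 0.02 0.02] w 0.005 g 0.0 q [ 0.06  0.58  0.14  1.93 -0.12  0.64  0.11]
```

>>> {"api": "play_rows", "payload": {"series": [[-1, 0, 0, 1, 0, 0, 0], [-1, 0, 0, 1, 0, 0, 0], [-1, 0, 0, 1, 0, 0, 0], [-1, 0, 0, 0, 0, 0, 0], [-1, 0, 0, 0, 0, 0, 0], [-1, 0, 0, 0, 0, 0, 0], [-1, 0, 0, 0, 0, 0, 0], [-1, 0, 0, 0, 0, 0, 0]]}}

```text
clock: 34.35
ee_pos: [0.5131, -0.1019, 0.0957]
tool_rot: [0.764, 0.645, 0.0, 0.0]
contact_force: [0.2, -0.9, -0.1]
grip_width: 0.005
grasp_force: 0.0
```

>>> {"api": "play_rows", "payload": {"series": [[-1, 0, 0, 1, 0, 0, 0], [-1, 0, 0, 1, 0, 0, 0], [-1, 0, 0, 1, 0, 0, 0], [-1, 0, 0, 0, 0, 0, 0], [-1, 0, 0, 0, 0, 0, 0], [-1, 0, 0, 0, 0, 0, 0], [-1, 0, 0, 0, 0, 0, 0], [-1, 0, 0, 0, 0, 0, 0]]}}

```text
clock: 35.15
ee_pos: [0.5131, -0.1019, 0.0927]
tool_rot: [0.764, 0.645, 0.0, 0.0]
contact_force: [0.5, -0.9, 0.9]
grip_width: 0.007
grasp_force: 0.0
```

```bash
python3 -c "
from h import *;st()"
```

```text
t 35.15 tcp [ 0.5131 -0.1019  0.0927] vib [ -28.  -105.7] toolx-ang-in-vib 1.5729 tz [ 0. -0. -1.] F [ 0.5 -0.9  0.9] M [ 0.    0.02 -0.04] w 0.007 g 0.0 q [ 0.07  0.59  0.13  1.93 -0.13  0.63  0.11]
```

>>> {"api": "play_rows", "payload": {"series": [[-1, 0, 0, -30, 0, 0, 0], [-1, 0, 0, -40, 0, 0, 0], [-1, 0, 0, -50, 0, 0, 0], [-1, -18, -1, 0, 0, 0, 0], [-1, -18, -1, 0, 0, 0, 0], [-1, 0, 0, 0, 0, 0, 0], [-1, 0, 0, 0, 0, 0, 0], [-1, 0, 0, 0, 0, 0, 0]]}}

```text
clock: 35.95
ee_pos: [0.5052, -0.1356, 0.2122]
tool_rot: [0.763, 0.646, 0.0, -0.001]
contact_force: [0.3, 0.2, 0.5]
grip_width: 0.008
grasp_force: 0.0
```

Run:
```python
from h import *
st()
from rig import grab_frame
g=grab_frame('wrist');pickle.dump(g,open('f10w.pkl','wb'))
def show(f):
    i=cv2.cvtColor(f["img"],cv2.COLOR_RGB2HSV)[64:180:2,190:330:1]
    for r in i[:, ::2]:
        print("".join(" .:-=+*#%@"[min(9,p[2]//26)] if (18<p[0]<38 and p[1]>40) else "_" for p in r))
show(pickle.load(open('f9w.pkl','rb')));print("-----");show(g)
```

```text
t 35.95 tcp [ 0.5052 -0.1356  0.2122] vib [ -30.1 -140.3] toolx-ang-in-vib 1.5745 tz [-0.001  0.001 -1.   ] F [0.3 0.2 0.5] M [-0.02  0.02  0.01] w 0.008 g 0.0 q [ 0.1   0.43  0.17  1.8  -0.09  0.92  0.15]
______________________________________________________________________
______________________________________________________________________
______________________________________________________________________
______________________________________________________________________
______________________________________________________________________
______________________________________________________________________
______________________________________________________________________
______________________________________________________________________
______________________________________________________________________
______________________________________________________________________
______________________________________________________________________
______________________________________________________________________
__________________________________________
[... 6647 characters left out ...]
______%@@@%#%@@%#%%%%***++****_______________________________
_______________##%%###%%#**##*++****##________________________________
________________*#**+****+++++*****##_________________________________
_________________+++=++++++++*****##*_________________________________
______________________________________________________________________
______________________________________________________________________
______________________________________________________________________
______________________________________________________________________
______________________________________________________________________
______________________________________________________________________
```

The text map shows it clearly: the cast was leaning before and now lies flat in bay 3 (symmetrical tooth rows, no side face visible). On to the second cast.

>>> {"api": "play_rows", "payload": {"series": [[1, -41, -8, 0, 0, 0, 0], [1, -41, -8, 0, 0, 0, 0], [1, -41, -8, 0, 0, 0, 0], [1, -41, -9, 0, 0, 0, 0], [1, 0, 0, 0, 0, 0, 0], [1, 0, 0, 0, 0, 0, 0.12], [1, 0, 0, 0, 0, 0, 0.13], [1, 0, 0, 0, 0, 0, 0.13]]}}

```text
clock: 36.8
ee_pos: [0.4459, -0.2917, 0.2122]
tool_rot: [0.873, 0.488, 0.0, -0.001]
contact_force: [-0.8, -0.0, -0.2]
grip_width: 0.645
grasp_force: 0.0
```

>>> {"api": "play_rows", "payload": {"series": [[1, 0, 0, 0, 0, 0, 0.13], [1, 0, 0, 0, 0, 0, 0.13], [1, 0, 0, 0, 0, 0, 0.13], [1, 0, 0, 0, 0, 0, 0.13], [1, 0, 0, 0, 0, 0, 0.11], [1, 0, 0, 0, 0, 0, 0], [1, 0, 0, 0, 0, 0, 0], [1, 0, 0, 0, 0, 0, 0]]}}

```text
clock: 37.6
ee_pos: [0.4454, -0.2927, 0.2125]
tool_rot: [0.981, 0.196, -0.0, -0.0]
contact_force: [-0.0, 0.9, 0.0]
grip_width: 1.001
grasp_force: 0.0
```

Run:
```python
from seg import *
go((.4454,-.2922),-1.18,.006)
from rig import grab_frame
f=grab_frame('wrist');pickle.dump(f,open('f11.pkl','wb'))
c=w2p(f,[.4454,-.2922,.015]).astype(int);print(c)
casts(f,[(c[0]-60,max(0,c[1]-60),c[0]+60,min(235,c[1]+60))],.015)
i=cv2.cvtColor(f["img"],cv2.COLOR_RGB2HSV)[c[1]-52:c[1]+52:2,c[0]-56:c[0]+56:2]
for k,r in enumerate(i): print(c[1]-52+2*k,"".join(" .:-=+*#%@"[min(9,p[2]//26)] if (18<p[0]<38 and p[1]>35) or p[2]>235 else "_" for p in r))
print("col0",c[0]-56)
```

```text
t 37.6 tcp [ 0.4454 -0.2927  0.2125] vib [ -62.4 -305.1] toolx-ang-in-vib 0.5653 tz [-0.  0. -1.] F [-0.   0.9  0. ] M [0.05 0.09 0.02] w 1.001 g 0.0 q [ 0.23  0.47  0.47  1.78 -0.26  0.95 -0.37]
turn z 0.005
shift now axes [ 1.000e-01 -4.000e-01  2.065e+02]
shift after turn [ 1.000e-01 -5.000e-01  2.065e+02]
[253 175]
n 166 rect c [ 0.4441 -0.2891] size [70.2 68.5] ang 21.2 bbctr [ 0.4401 -0.2852]
 poly [[0.4790000021457672, -0.2840000092983246], [0.46399998664855957, -0.25200000405311584], [0.4560000002384186, -0.24899999797344208], [0.40400001406669617, -0.2680000066757202], [0.4009999930858612, -0.2759999930858612], [0.41499999165534973, -0.3089999854564667], [0.45500001311302185, -0.32100000977516174]]
 calip {0: 78, 5: 77, 10: 75, 14: 73, 20: 71, 25: 70, 29: 71, 35: 73, 40: 74, 45: 75, 50: 75, 55: 74, 59: 73, 65: 72, 70: 70, 75: 70, 80: 71, 85: 72, 90: 72, 95: 72, 100: 71, 105: 70, 110: 68, 115: 70, 119: 72, 125: 74, 130: 75, 135: 75, 140: 75, 145: 75, 150: 74, 155: 75, 160: 77, 165: 77, 170: 78, 175: 78}
123 __________:_-_-_-___________________________=___________
125 ________
[... 2407 characters left out ...]
_-___=______________
205 _::_--_-______=_=-__=_-_-___--_---__--__________________
207 ::_------______==-=_=___---:::__-__--__=___==___________
209 _:-_--__--____=-__=_==__--_::___-___=_______=___________
211 ----__---___===--=_======--________=____________=_______
213 _------___---===_-=_==_==--_______=_=___________________
215 ------:---__-==__--_=====___=__=__=_____________________
217 _-:__::__----__=__-_==________=___=_==__________________
219 _:_::::--__---___-_-==__=_-_-_____=___=______=__________
221 ::__-_-__:---___---_-____---___=_______=________________
223 _--_-_-__----__------___=--_____==___=_________=________
225 _--_----_---_--_--_---_=_--_----_--_____________________
col0 197
```

>>> {"api": "play_rows", "payload": {"series": [[1, 0, 0, 45, 0, 0, 0], [1, 0, 0, 45, 0, 0, 0], [1, 0, 0, 45, 0, 0, 0], [1, 0, 0, 40, 0, 0, 0], [1, 0, 0, 22, 0, 0, 0], [1, 0, 0, 9, 0, 0, 0], [1, 0, 0, 0, 0, 0, 0], [-1, 0, 0, 0, 0, 0, 0]], "squeeze": 25}}

```text
clock: 38.45
ee_pos: [0.4459, -0.294, 0.0077]
tool_rot: [0.981, 0.195, 0.001, 0.001]
contact_force: [0.2, -0.5, -0.7]
grip_width: 0.955
grasp_force: 0.0
```

>>> {"api": "play_rows", "payload": {"series": [[-1, 0, 0, 0, 0, 0, 0], [-1, 0, 0, 0, 0, 0, 0], [-1, 0, 0, 0, 0, 0, 0], [-1, 0, 0, 0, 0, 0, 0], [-1, 0, 0, 0, 0, 0, 0], [-1, 0, 0, 0, 0, 0, 0], [-1, 0, 0, 0, 0, 0, 0], [-1, 0, 0, 0, 0, 0, 0]]}}

```text
clock: 39.25
ee_pos: [0.4451, -0.2924, 0.0073]
tool_rot: [0.981, 0.195, 0.0, -0.001]
contact_force: [-1.5, 2.4, 5.8]
grip_width: 0.679
grasp_force: 25.0
```

```bash
python3 -c "
from h import *;st()"
```

```text
t 39.25 tcp [ 0.4451 -0.2924  0.0073] vib [ -62.8 -304.9] toolx-ang-in-vib 0.5632 tz [-0.     0.002 -1.   ] F [-1.5  2.4  5.8] M [ 0.69  0.42 -0.03] w 0.679 g 25.0 q [ 0.35  0.76  0.29  1.96 -0.44  0.48 -0.21]
```

>>> {"api": "play_rows", "payload": {"series": [[-1, 0, 0, -20, 0, 0, 0], [-1, 0, 0, -40, 0, 0, 0], [-1, 0, 0, -40, 0, 0, 0], [-1, 0, 0, -40, 0, 0, 0], [-1, 0, 0, -40, 0, 0, -0.11], [-1, 0, 0, 0, 0, 0, -0.13], [-1, 0, 0, 0, 0, 0, -0.13], [-1, 0, 0, 0, 0, 0, -0.13]], "squeeze": 35}}

```text
clock: 40.05
ee_pos: [0.445, -0.2932, 0.1868]
tool_rot: [0.901, 0.434, 0.0, 0.0]
contact_force: [-0.3, 0.3, -1.3]
grip_width: 0.677
grasp_force: 35.0
```

>>> {"api": "play_rows", "payload": {"series": [[-1, 0, 0, 0, 0, 0, -0.13], [-1, 0, 0, 0, 0, 0, -0.13], [-1, 0, 0, 0, 0, 0, -0.13], [-1, 0, 0, 0, 0, 0, -0.12], [-1, 35, 4, 0, 0, 0, 0], [-1, 35, 4, 0, 0, 0, 0], [-1, 35, 4, 0, 0, 0, 0], [-1, 35, 4, 0, 0, 0, 0]]}}

```text
clock: 40.85
ee_pos: [0.4843, -0.1569, 0.1863]
tool_rot: [0.764, 0.645, -0.0, 0.0]
contact_force: [0.5, -0.6, -0.8]
grip_width: 0.676
grasp_force: 35.0
```

>>> {"api": "play_rows", "payload": {"series": [[-1, 35, 4, 0, 0, 0, 0], [-1, 35, 4, 0, 0, 0, 0], [-1, 35, 4, 0, 0, 0, 0], [-1, 35, 4, 0, 0, 0, 0], [-1, 25, 0, 0, 0, 0, 0], [-1, 0, 0, 0, 0, 0, 0], [-1, 0, 0, 0, 0, 0, 0], [-1, 0, 0, 0, 0, 0, 0]]}}

```text
clock: 41.65
ee_pos: [0.5273, 0.0002, 0.1865]
tool_rot: [0.765, 0.644, -0.001, 0.0]
contact_force: [0.4, -0.9, -2.0]
grip_width: 0.676
grasp_force: 35.0
```

```bash
python3 -c "
from h import *;go((.5280,.0027),-.17,.081)"
```

```text
t 41.65 tcp [5.273e-01 2.000e-04 1.865e-01] vib [-31.3  -2.7] toolx-ang-in-vib 1.5703 tz [-0.    -0.001 -1.   ] F [ 0.4 -0.9 -2. ] M [-0.   -0.06 -0.03] w 0.676 g 35.0 q [-0.15  0.47  0.16  1.82 -0.09  0.86 -0.12]
turn z -0.0
shift now axes [  2.7   0.3 105.5]
shift after turn [  2.6   0.3 105.5]
```

>>> {"api": "play_rows", "payload": {"series": [[-1, 3, 0, 0, 0, 0, 0], [-1, 0, 0, 25, 0, 0, 0], [-1, 0, 0, 30, 0, 0, 0], [-1, 0, 0, 20, 0, 0, 0], [-1, 0, 0, 10, 0, 0, 0], [-1, 0, 0, 8, 0, 0, 0], [-1, 0, 0, 0, 0, 0, 0], [-1, 0, 0, 0, 0, 0, 0]]}}

```text
clock: 42.45
ee_pos: [0.5289, 0.0049, 0.0944]
tool_rot: [0.764, 0.645, 0.001, 0.0]
contact_force: [-0.2, 0.5, -1.4]
grip_width: 0.677
grasp_force: 35.0
```

>>> {"api": "play_rows", "payload": {"series": [[-1, 0, 0, 3, 0, 0, 0], [-1, 0, 0, 3, 0, 0, 0], [-1, 0, 0, 2, 0, 0, 0], [-1, 0, 0, 2, 0, 0, 0], [-1, 0, 0, 0, 0, 0, 0], [-1, 0, 0, 0, 0, 0, 0], [-1, 0, 0, 0, 0, 0, 0], [-1, 0, 0, 0, 0, 0, 0]], "squeeze": 15}}

```text
clock: 43.25
ee_pos: [0.5283, 0.0051, 0.0837]
tool_rot: [0.764, 0.645, 0.0, 0.0]
contact_force: [-1.0, -0.1, -2.0]
grip_width: 0.68
grasp_force: 15.0
```

```bash
python3 -c "
from h import *;st()"
```

```text
t 43.25 tcp [0.5283 0.0051 0.0837] vib [-31.2   2.3] toolx-ang-in-vib 1.5728 tz [ 0.  0. -1.] F [-1.  -0.1 -2. ] M [ 0.01  0.03 -0.03] w 0.68 g 15.0 q [-0.14  0.61  0.13  1.93 -0.13  0.61 -0.09]
```

Nothing blocking; a little lower, release, retreat and check.

>>> {"api": "play_rows", "payload": {"series": [[-1, -1, 0, 2, 0, 0, 0], [-1, 0, 0, 1, 0, 0, 0], [-1, 0, 0, 0, 0, 0, 0], [0.6, 0, 0, 0, 0, 0, 0], [0.6, 0, 0, 0, 0, 0, 0], [0.6, 0, 0, 0, 0, 0, 0], [0.6, 0, 0, 0, 0, 0, 0], [0.6, 0, 0, -20, 0, 0, 0]]}}

```text
clock: 44.05
ee_pos: [0.5261, 0.0041, 0.099]
tool_rot: [0.764, 0.645, -0.002, -0.002]
contact_force: [-0.1, 0.0, -0.9]
grip_width: 0.8
grasp_force: 0.0
```

>>> {"api": "play_rows", "payload": {"series": [[0.6, 0, 0, -40, 0, 0, 0], [0.6, 0, 0, -40, 0, 0, 0], [0.6, 0, 0, -40, 0, 0, 0], [0.6, -30, 0, 0, 0, 0, 0], [0.6, -30, 0, 0, 0, 0, 0], [0.6, 0, 0, 0, 0, 0, 0], [0.6, 0, 0, 0, 0, 0, 0], [0.6, 0, 0, 0, 0, 0, 0]]}}

```text
clock: 44.85
ee_pos: [0.5181, -0.0535, 0.2204]
tool_rot: [0.763, 0.646, 0.0, -0.001]
contact_force: [1.2, -0.0, -0.4]
grip_width: 0.799
grasp_force: 0.0
```

```bash
cat >> h.py <<'E'
def tmap(f,x0,y0,x1,y1,sx=2,sy=2,cream=True):
    i=cv2.cvtColor(f["img"],cv2.COLOR_RGB2HSV)[y0:y1:sy,x0:x1:sx]
    for k,r in enumerate(i): print("%3d "%(y0+sy*k)+"".join(" .:-=+*#%@"[min(9,p[2]//26)] if (not cream) or (18<p[0]<38 and p[1]>35) else "_" for p in r))
E
python3 - <<'E'
from h import *
st()
from rig import grab_frame
f=grab_frame('wrist');pickle.dump(f,open('f12.pkl','wb'))
c=w2p(f,[.5283,.004,.09]).astype(int);print(c)
tmap(f,c[0]-66,max(c[1]-44,0),c[0]+66,c[1]+50)
E
```

```text
t 44.85 tcp [ 0.5181 -0.0535  0.2204] vib [-31.3 -57.1] toolx-ang-in-vib 1.5747 tz [-0.     0.001 -1.   ] F [ 1.2 -0.  -0.4] M [ 0.01 -0.    0.03] w 0.799 g 0.0 q [-0.06  0.42  0.18  1.8  -0.09  0.94 -0.01]
[252 128]
 84 __________________________________________________________________
 86 __________________________________________________________________
 88 __________________________________________________________________
 90 __________________________________________________________________
 92 __________________________________________________________________
 94 __________________________________________________________________
 96 __________________++++++++++++++++++++____________________________
 98 _________________#%%###%%###****+**++++___________________________
100 ________________*%%%%#%%%%##%%%##****+++__________________________
102 ________________*#%%###%%%##%%%%%%##**++__________________________
104 ________________*####*##%%##%%%##%%%%#***_________________________
106 ________________+****+**##*#%%%##%%#%%%###________________________
108 _________________++++++**++
[... 1753 characters left out ...]
____________*####*###*****++++++**+__________________________
160 __________________***++***++++++++++**+___________________________
162 ____________________================++____________________________
164 __________________________________________________________________
166 __________________________________________________________________
168 __________________________________________________________________
170 __________________________________________________________________
172 __________________________________________________________________
174 __________________________________________________________________
176 __________________________________________________________________
```

Run:
```python
from h import *
d=pickle.load(open("f0.pkl","rb"));s=d["scene"]
for c in((249,258),(313,233),(340,248),(272,277)): print(p2w(s,c,.012,1.5625))
print("handle",p2w(s,(276,252),.042,1.5625),p2w(s,(311,240),.042,1.5625))
f=pickle.load(open("f1.pkl","rb"))
print(p2w(f,(760,0),.012,1.5625),p2w(f,(780,322),.012,1.5625))
```

```text
[0.35624764 0.41208672 0.012     ]
[0.59573627 0.45043017 0.012     ]
[0.63402297 0.32176616 0.012     ]
[0.38107496 0.2771111  0.012     ]
handle [0.42962605 0.35766152 0.042     ] [0.55432178 0.36826311 0.042     ]
[0.37910174 0.29114978 0.012     ] [0.62545254 0.31290569 0.012     ]
```

Casts are in bays 3 and 2, both flat. Next the lid.

>>> {"api": "play_rows", "payload": {"series": [[0, 45, -10, 0, 0, 0, 0], [0, 45, -10, 0, 0, 0, 0], [0, 45, -11, 0, 0, 0, 0], [0, 45, -11, 0, 0, 0, 0], [0, 45, -11, 0, 0, 0, 0], [0, 45, -11, 0, 0, 0, 0], [0, 45, -11, 0, 0, 0, 0], [0, 45, -11, 0, 0, 0, 0]]}}

```text
clock: 45.7
ee_pos: [0.4921, 0.3176, 0.2204]
tool_rot: [0.763, 0.646, -0.0, -0.0]
contact_force: [0.6, -1.0, -0.1]
grip_width: 0.498
grasp_force: 0.0
```

>>> {"api": "play_rows", "payload": {"series": [[0, 48, -10, 0, 0, 0, 0], [0, 0, 0, 0, 0, 0, 0.14], [0, 0, 0, 0, 0, 0, 0.14], [0, 0, 0, 0, 0, 0, 0.14], [0, 0, 0, 0, 0, 0, 0.14], [0, 0, 0, 0, 0, 0, 0.14], [0, 0, 0, 0, 0, 0, 0.14], [0, 0, 0, 0, 0, 0, 0.14]]}}

```text
clock: 46.5
ee_pos: [0.4904, 0.3647, 0.2201]
tool_rot: [0.978, 0.208, -0.001, -0.0]
contact_force: [-0.4, 0.2, 0.6]
grip_width: 0.503
grasp_force: 0.0
```

>>> {"api": "play_rows", "payload": {"series": [[0, 0, 0, 0, 0, 0, 0.14], [0, 0, 0, 0, 0, 0, 0.14], [0, 0, 0, 0, 0, 0, 0.05], [0, 0, 0, 0, 0, 0, 0], [0, 0, 0, 0, 0, 0, 0], [0, 0, 0, 0, 0, 0, 0], [0, 0, 0, 0, 0, 0, 0], [0, 0, 0, 0, 0, 0, 0]]}}

```text
clock: 47.3
ee_pos: [0.4916, 0.3632, 0.2207]
tool_rot: [0.999, 0.047, -0.0, -0.0]
contact_force: [-0.2, 0.0, -0.2]
grip_width: 0.495
grasp_force: 0.0
```

Run:
```python
from h import *
st()
from rig import grab_frame
f=grab_frame('wrist');pickle.dump(f,open('f13.pkl','wb'));crop(f,(256,192),(256,192),'w13.png')
```

```text
t 47.3 tcp [0.4916 0.3632 0.2207] vib [-127.9  349.1] toolx-ang-in-vib 0.2631 tz [-0.  0. -1.] F [-0.2  0.  -0.2] M [0.02 0.12 0.03] w 0.495 g 0.0 q [-0.95  0.59  0.48  1.55 -0.29  1.08 -1.89]
w13.png x0,y0 0 0 scale 1.5625
```

View pics/w13.png

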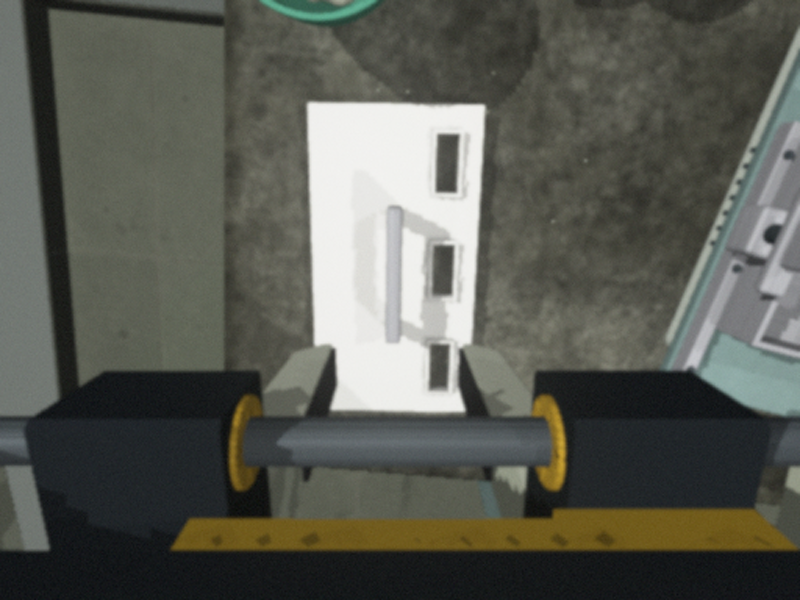

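Lid plate at (307–485,103–412), handle bar (394,207)–(393,342), three slots on its right; clear of everything.

Run:
```python
from h import *
f=pickle.load(open('f13.pkl','rb'));S=1.5625
a=p2w(f,(395,207),.048,S)[:2];b=p2w(f,(393,342),.048,S)[:2];d=a-b
m=(a+b)/2;ang=np.arctan2(d[1],d[0]);print("bar",a,b,np.hypot(*d),m,ang)
P=[p2w(f,c,.012,S)[:2] for c in((307,103),(485,104),(463,412))]
print("corners",np.round(P,4),np.linalg.norm(P[0]-P[1]),np.linalg.norm(P[1]-P[2]),"ctr",(P[0]+P[2])/2)
go(m,ang-np.pi/2,.030)
```

```text
bar [0.54494576 0.36966863] [0.44326028 0.36176245] 0.1019923747186578 [0.49410302 0.36571554] 0.07759521957558198
corners [[0.6134 0.4426]
 [0.6252 0.3093]
 [0.3713 0.2931]] 0.13383815345045708 0.25441286475353425 ctr [0.49238536 0.36785771]
t 47.35 tcp [0.4916 0.3632 0.2207] vib [-127.9  349.1] toolx-ang-in-vib 0.2629 tz [-0.  0. -1.] F [ 0.6 -0.4 -0.2] M [ 0.1   0.1  -0.02] w 0.499 g 0.0 q [-0.95  0.59  0.48  1.55 -0.29  1.08 -1.89]
turn z 0.015
shift now axes [  2.7  -2.3 190.7]
shift after turn [  2.7  -2.4 190.7]
```

>>> {"api": "play_rows", "payload": {"series": [[0, 3, -2, 30, 0, 0, 0.015], [0, 0, 0, 45, 0, 0, 0], [0, 0, 0, 45, 0, 0, 0], [0, 0, 0, 40, 0, 0, 0], [0, 0, 0, 26, 0, 0, 0], [0, 0, 0, 10, 0, 0, 0], [0, 0, 0, 0, 0, 0, 0], [-1, 0, 0, 0, 0, 0, 0]], "squeeze": 45}}

```text
clock: 48.15
ee_pos: [0.4956, 0.366, 0.026]
tool_rot: [0.999, 0.039, 0.001, -0.001]
contact_force: [-0.6, 0.2, 1.6]
grip_width: 0.451
grasp_force: 0.0
```

>>> {"api": "play_rows", "payload": {"series": [[-1, 0, 0, 0, 0, 0, 0], [-1, 0, 0, 0, 0, 0, 0], [-1, 0, 0, 0, 0, 0, 0], [-1, 0, 0, 0, 0, 0, 0], [-1, 0, 0, 0, 0, 0, 0], [-1, 0, 0, 0, 0, 0, 0], [-1, 0, 0, 0, 0, 0, 0], [-1, 0, 0, 0, 0, 0, 0]]}}

```text
clock: 48.95
ee_pos: [0.4946, 0.3659, 0.0253]
tool_rot: [0.999, 0.039, 0.0, -0.0]
contact_force: [-0.9, -0.4, 6.3]
grip_width: 0.123
grasp_force: 45.0
```

```bash
python3 -c "
from h import *;st()"
```

```text
t 48.95 tcp [0.4946 0.3659 0.0253] vib [-125.4  352.3] toolx-ang-in-vib 0.248 tz [ 0.     0.001 -1.   ] F [-0.9 -0.4  6.3] M [ 0.13  0.31 -0.01] w 0.123 g 45.0 q [-0.89  0.82  0.36  1.71 -0.43  0.68 -1.79]
```

>>> {"api": "play_rows", "payload": {"series": [[-1, 0, 0, -10, 0, 0, 0], [-1, 0, 0, -35, 0, 0, 0], [-1, 0, 0, -45, 0, 0, 0], [-1, 0, 0, -45, 0, 0, 0], [-1, 0, 0, -45, 0, 0, 0], [-1, 0, 0, -10, 0, 0, -0.1], [-1, 0, 0, 0, 0, 0, -0.12], [-1, 0, 0, 0, 0, 0, -0.12]], "squeeze": 58}}

```text
clock: 49.75
ee_pos: [0.4939, 0.3649, 0.2148]
tool_rot: [0.978, 0.21, -0.0, 0.0]
contact_force: [-0.6, -0.9, -2.6]
grip_width: 0.121
grasp_force: 58.0
```

>>> {"api": "play_rows", "payload": {"series": [[-1, 0, 0, 0, 0, 0, -0.12], [-1, 0, 0, 0, 0, 0, -0.12], [-1, 0, 0, 0, 0, 0, -0.12], [-1, 0, 0, 0, 0, 0, -0.12], [-1, 0, 0, 0, 0, 0, -0.12], [-1, 0, 0, 0, 0, 0, -0.12], [-1, 0, 0, 0, 0, 0, -0.12], [-1, 0, 0, 0, 0, 0, -0.12]]}}

```text
clock: 50.55
ee_pos: [0.4938, 0.3645, 0.2138]
tool_rot: [0.771, 0.637, -0.001, 0.0]
contact_force: [0.1, 0.3, -2.3]
grip_width: 0.124
grasp_force: 58.0
```

>>> {"api": "play_rows", "payload": {"series": [[-1, 0, 0, 0, 0, 0, -0.025], [-1, -40, 10, 0, 0, 0, 0], [-1, -40, 10, 0, 0, 0, 0], [-1, -40, 10, 0, 0, 0, 0], [-1, -40, 10, 0, 0, 0, 0], [-1, -40, 10, 0, 0, 0, 0], [-1, -40, 10, 0, 0, 0, 0], [-1, -30, 10, 0, 0, 0, 0]]}}

```text
clock: 51.35
ee_pos: [0.5176, 0.0839, 0.2145]
tool_rot: [0.766, 0.643, -0.001, 0.0]
contact_force: [0.1, -0.8, -2.2]
grip_width: 0.122
grasp_force: 58.0
```

```bash
python3 -c "
from h import *;go((.5276,.0031),-.17,.155)"
```

```text
t 51.35 tcp [0.5176 0.0839 0.2145] vib [-55.1  78.2] toolx-ang-in-vib 1.5677 tz [-0.001 -0.002 -1.   ] F [ 0.1 -0.8 -2.2] M [ 0.06 -0.02  0.04] w 0.122 g 58.0 q [-0.3   0.43  0.15  1.79 -0.07  0.93 -0.3 ]
turn z -0.003
shift now axes [-77.7  23.9  59.7]
shift after turn [-77.9  23.6  59.5]
```

>>> {"api": "play_rows", "payload": {"series": [[-1, -35, 10, 0, 0, 0, 0], [-1, -30, 10, 0, 0, 0, 0], [-1, 0, 0, 0, 0, 0, 0], [-1, 0, 0, 0, 0, 0, 0], [-1, 0, 0, 0, 0, 0, 0], [-1, 0, 0, 0, 0, 0, 0], [-1, 0, 0, 0, 0, 0, 0], [-1, 0, 0, 0, 0, 0, 0]]}}

```text
clock: 52.15
ee_pos: [0.527, 0.0209, 0.2146]
tool_rot: [0.764, 0.646, -0.0, -0.0]
contact_force: [-0.4, -0.4, -2.8]
grip_width: 0.125
grasp_force: 58.0
```

Run:
```python
from h import *
go((.5276,.0031),-.17,.145)
from rig import grab_frame
f=grab_frame('wrist');pickle.dump(f,open('f14.pkl','wb'))
g=f["img"].mean(2)
print("white px per row:");m=(f["img"].min(2)>200)
for v in range(0,240,10): 
    u=np.where(m[v])[0]; print(v,len(u),u.min() if len(u) else None,u.max() if len(u) else None)
```

```text
t 52.15 tcp [0.527  0.0209 0.2146] vib [-35.1  17.8] toolx-ang-in-vib 1.5741 tz [-0.  0. -1.] F [-0.4 -0.4 -2.8] M [ 0.03 -0.02 -0.07] w 0.125 g 58.0 q [-0.19  0.43  0.15  1.79 -0.08  0.93 -0.17]
turn z 0.003
shift now axes [-17.5   3.6  69.6]
shift after turn [-17.5   3.6  69.6]
white px per row:
0 35 476 511
10 36 475 511
20 63 136 198
30 19 156 195
40 8 168 197
50 16 166 280
60 27 168 285
70 39 160 284
80 21 153 200
90 19 171 198
100 35 166 264
110 51 153 265
120 54 146 261
130 63 154 365
140 74 150 364
150 73 149 363
160 72 163 362
170 73 148 361
180 90 148 360
190 74 149 360
200 78 150 358
210 75 150 357
220 85 151 356
230 86 152 356
```

>>> {"api": "play_rows", "payload": {"series": [[-1, -17, 4, 0, 0, 0, 0.003], [-1, 0, 0, 0, 0, 0, 0], [-1, 0, 0, 0, 0, 0, 0], [-1, 0, 0, 30, 0, 0, 0], [-1, 0, 0, 30, 0, 0, 0], [-1, 0, 0, 10, 0, 0, 0], [-1, 0, 0, 0, 0, 0, 0], [-1, 0, 0, 0, 0, 0, 0]]}}

```text
clock: 53.0
ee_pos: [0.5291, 0.0031, 0.1456]
tool_rot: [0.765, 0.644, 0.001, 0.0]
contact_force: [0.6, -0.8, -1.7]
grip_width: 0.124
grasp_force: 58.0
```

Run:
```python
from h import *
go((.5276,.0031),-.17,.1333)
```

```text
t 53.0 tcp [0.5291 0.0031 0.1456] vib [-30.    0.5] toolx-ang-in-vib 1.5702 tz [ 0.002  0.    -1.   ] F [ 0.6 -0.8 -1.7] M [ 0.02 -0.04 -0.02] w 0.124 g 58.0 q [-0.14  0.52  0.14  1.87 -0.1   0.76 -0.12]
turn z -0.001
shift now axes [-0.3 -1.5 12.3]
shift after turn [-0.3 -1.5 12.3]
```

>>> {"api": "play_rows", "payload": {"series": [[-1, 0, -1, 3, 0, 0, 0], [-1, 0, 0, 3, 0, 0, 0], [-1, 0, 0, 2, 0, 0, 0], [-1, 0, 0, 0, 0, 0, 0], [-1, 0, 0, 0, 0, 0, 0], [-1, 0, 0, 0, 0, 0, 0], [-1, 0, 0, 0, 0, 0, 0], [-1, 0, 0, 0, 0, 0, 0]]}}

```text
clock: 53.8
ee_pos: [0.5276, 0.0033, 0.1369]
tool_rot: [0.765, 0.644, 0.001, 0.0]
contact_force: [1.2, 2.3, -0.2]
grip_width: 0.121
grasp_force: 58.0
```

Run:
```python
from h import *
st()
```

```text
t 53.8 tcp [0.5276 0.0033 0.1369] vib [-31.5   0.5] toolx-ang-in-vib 1.5702 tz [ 0.001  0.001 -1.   ] F [ 1.2  2.3 -0.2] M [ 0.15 -0.12 -0.  ] w 0.121 g 58.0 q [-0.14  0.53  0.14  1.88 -0.1   0.74 -0.11]
```

>>> {"api": "play_rows", "payload": {"series": [[-1, 0, 0, 1, 0, 0, 0], [-1, 0, 0, 1, 0, 0, 0], [-1, 0, 0, 1, 0, 0, 0], [-1, 0, 0, 0, 0, 0, 0], [-1, 0, 0, 0, 0, 0, 0], [-1, 0, 0, 0, 0, 0, 0], [-1, 0, 0, 0, 0, 0, 0], [-1, 0, 0, 0, 0, 0, 0]]}}

```text
clock: 54.6
ee_pos: [0.5277, 0.0034, 0.1361]
tool_rot: [0.765, 0.644, 0.001, 0.0]
contact_force: [-3.2, 2.8, 16.0]
grip_width: 0.121
grasp_force: 58.0
```

Run:
```python
from h import *
st()
```

```text
t 54.6 tcp [0.5277 0.0034 0.1361] vib [-31.4   0.6] toolx-ang-in-vib 1.5703 tz [ 0.002  0.001 -1.   ] F [-3.2  2.8 16. ] M [ 0.25  0.85 -0.06] w 0.121 g 58.0 q [-0.14  0.53  0.14  1.88 -0.11  0.73 -0.11]
```

Contact is about 3 mm high with the moment pointing at the front edge: the front rib sits on the rim. I'll lift, shift back 3 mm and try again.

>>> {"api": "play_rows", "payload": {"series": [[-1, 0, 0, -6, 0, 0, 0], [-1, 0, 0, -3, 0, 0, 0], [-1, 1, 3, 0, 0, 0, 0], [-1, 0, 0, 0, 0, 0, 0], [-1, 0, 0, 3, 0, 0, 0], [-1, 0, 0, 3, 0, 0, 0], [-1, 0, 0, 3, 0, 0, 0], [-1, 0, 0, 0, 0, 0, 0]]}}

```text
clock: 55.4
ee_pos: [0.5304, 0.0039, 0.1361]
tool_rot: [0.765, 0.644, 0.001, -0.0]
contact_force: [-4.3, 2.2, 15.8]
grip_width: 0.123
grasp_force: 58.0
```

>>> {"api": "play_rows", "payload": {"series": [[-1, 0, 0, 0, 0, 0, 0], [-1, 0, 0, 0, 0, 0, 0], [-1, 0, 0, 0, 0, 0, 0], [-1, 0, 0, 0, 0, 0, 0], [-1, 0, 0, 0, 0, 0, 0], [-1, 0, 0, 0, 0, 0, 0], [-1, 0, 0, 0, 0, 0, 0], [-1, 0, 0, 0, 0, 0, 0]]}}

```text
clock: 56.2
ee_pos: [0.5304, 0.0039, 0.1361]
tool_rot: [0.765, 0.644, 0.001, -0.0]
contact_force: [-5.4, 1.2, 15.7]
grip_width: 0.125
grasp_force: 58.0
```

Run:
```python
from h import *
st()
```

```text
t 56.2 tcp [0.5304 0.0039 0.1361] vib [-28.9   1.5] toolx-ang-in-vib 1.5705 tz [ 0.001  0.001 -1.   ] F [-5.4  1.2 15.7] M [-0.01  1.15 -0.07] w 0.125 g 58.0 q [-0.14  0.53  0.14  1.87 -0.11  0.74 -0.11]
```

>>> {"api": "play_rows", "payload": {"series": [[-1, 0, 0, -3, 0, 0, 0], [-1, 0, 0, 0, 0, 0, 0], [-1, 0, 2, 0, 0, 0, 0], [-1, 0, 2, 0, 0, 0, 0], [-1, 0, 0, 0, 0, 0, 0], [-1, 0, 0, 0, 0, 0, 0], [-1, 0, 0, 0, 0, 0, 0], [-1, 0, 0, 0, 0, 0, 0]]}}

```text
clock: 57.0
ee_pos: [0.5305, 0.0038, 0.1362]
tool_rot: [0.765, 0.644, -0.003, -0.003]
contact_force: [-7.8, 2.5, 8.3]
grip_width: 0.122
grasp_force: 58.0
```

>>> {"api": "play_rows", "payload": {"series": [[-1, 0, -3, 0, 0, 0, 0], [-1, 0, -3, 0, 0, 0, 0], [-1, 0, -2, 0, 0, 0, 0], [-1, 0, 0, 0, 0, 0, 0], [-1, 0, 0, 0, 0, 0, 0], [-1, 0, 0, 0, 0, 0, 0], [-1, 0, 0, 0, 0, 0, 0], [-1, 0, 0, 0, 0, 0, 0]]}}

```text
clock: 57.8
ee_pos: [0.5266, 0.0038, 0.1367]
tool_rot: [0.765, 0.644, 0.0, 0.0]
contact_force: [2.5, 0.2, 0.1]
grip_width: 0.122
grasp_force: 58.1
```

Run:
```python
from h import *
st()
```

```text
t 57.8 tcp [0.5266 0.0038 0.1367] vib [-32.6   0.8] toolx-ang-in-vib 1.5698 tz [ 0. -0. -1.] F [2.5 0.2 0.1] M [-0.28 -0.29  0.19] w 0.122 g 58.1 q [-0.14  0.53  0.14  1.88 -0.1   0.74 -0.12]
```

>>> {"api": "play_rows", "payload": {"series": [[-1, 2, 0, 0, 0, 0, 0], [-1, 2, 0, 0, 0, 0, 0], [-1, 1, 0, 0, 0, 0, 0], [-1, 0, 0, 0, 0, 0, 0], [-1, 0, 0, 0, 0, 0, 0], [-1, 0, 0, 0, 0, 0, 0], [-1, 0, 0, 0, 0, 0, 0], [-1, 0, 0, 0, 0, 0, 0]]}}

```text
clock: 58.6
ee_pos: [0.5272, 0.0089, 0.1366]
tool_rot: [0.765, 0.644, -0.0, -0.0]
contact_force: [0.7, -0.3, -2.4]
grip_width: 0.125
grasp_force: 58.0
```

Run:
```python
from h import *
st()
```

```text
t 58.6 tcp [0.5272 0.0089 0.1366] vib [-32.9   5.9] toolx-ang-in-vib 1.5697 tz [-0.  0. -1.] F [ 0.7 -0.3 -2.4] M [-0.02  0.02 -0.02] w 0.125 g 58.0 q [-0.15  0.53  0.14  1.88 -0.1   0.74 -0.13]
```

>>> {"api": "play_rows", "payload": {"series": [[-1, -2, 0, 0, 0, 0, 0], [-1, -3, 0, 0, 0, 0, 0], [-1, -3, 0, 0, 0, 0, 0], [-1, -2, 0, 0, 0, 0, 0], [-1, 0, 0, 0, 0, 0, 0], [-1, 0, 0, 0, 0, 0, 0], [-1, 0, 0, 0, 0, 0, 0], [-1, 0, 0, 0, 0, 0, 0]]}}

```text
clock: 59.4
ee_pos: [0.5262, 0.0044, 0.1373]
tool_rot: [0.764, 0.646, 0.003, -0.002]
contact_force: [-0.8, 8.5, 0.4]
grip_width: 0.122
grasp_force: 58.0
```

Run:
```python
from h import *
st()
```

```text
t 59.4 tcp [0.5262 0.0044 0.1373] vib [-33.1   1.3] toolx-ang-in-vib 1.5734 tz [ 0.001  0.007 -1.   ] F [-0.8  8.5  0.4] M [ 1.85  0.02 -0.05] w 0.122 g 58.0 q [-0.13  0.53  0.13  1.88 -0.11  0.74 -0.11]
```

The lid is captured in x, and in −y it meets the wall at +1.3 mm, so the centre is nearer y≈+5. I'll move there and lower.

>>> {"api": "play_rows", "payload": {"series": [[-1, 3, 0, -1, 0, 0, 0], [-1, 3, 0, 0, 0, 0, 0], [-1, 3, 0, 0, 0, 0, 0], [-1, 0, 0, 0, 0, 0, 0], [-1, 0, 0, 1, 0, 0, 0], [-1, 0, 0, 1, 0, 0, 0], [-1, 0, 0, 1, 0, 0, 0], [-1, 0, 0, 0, 0, 0, 0]]}}

```text
clock: 60.2
ee_pos: [0.5269, 0.0078, 0.1344]
tool_rot: [0.765, 0.644, -0.0, -0.0]
contact_force: [0.2, 0.7, -2.1]
grip_width: 0.12
grasp_force: 58.0
```

Run:
```python
from h import *
st()
```

```text
t 60.2 tcp [0.5269 0.0078 0.1344] vib [-33.    4.8] toolx-ang-in-vib 1.5695 tz [-0.001 -0.    -1.   ] F [ 0.2  0.7 -2.1] M [ 0.06  0.03 -0.  ] w 0.12 g 58.0 q [-0.15  0.53  0.14  1.88 -0.1   0.73 -0.12]
```

>>> {"api": "play_rows", "payload": {"series": [[-1, 0, 0, 1, 0, 0, 0], [-1, 0, 0, 1, 0, 0, 0], [-1, 0, 0, 1, 0, 0, 0], [-1, 0, 0, 0, 0, 0, 0], [-1, 0, 0, 0, 0, 0, 0], [-1, 0, 0, 0, 0, 0, 0], [-1, 0, 0, 0, 0, 0, 0], [-1, 0, 0, 0, 0, 0, 0]]}}

```text
clock: 61.0
ee_pos: [0.5272, 0.0079, 0.1333]
tool_rot: [0.765, 0.644, 0.0, 0.0]
contact_force: [-2.6, 0.0, 8.0]
grip_width: 0.124
grasp_force: 58.0
```

Run:
```python
from h import *
st()
```

```text
t 61.0 tcp [0.5272 0.0079 0.1333] vib [-32.7   5. ] toolx-ang-in-vib 1.5698 tz [ 0.001  0.    -1.   ] F [-2.6  0.   8. ] M [ 0.01  0.7  -0.03] w 0.124 g 58.0 q [-0.15  0.53  0.14  1.89 -0.11  0.73 -0.12]
```

>>> {"api": "play_rows", "payload": {"series": [[-0.2, 0, 0, 0, 0, 0, 0], [-0.2, 0, 0, 0, 0, 0, 0], [-0.2, 0, 0, 0, 0, 0, 0], [-0.2, 0, 0, -20, 0, 0, 0], [-0.2, 0, 0, -35, 0, 0, 0], [-0.2, 0, 0, -35, 0, 0, 0], [-0.2, 0, 0, 0, 0, 0, 0], [-0.2, 0, 0, 0, 0, 0, 0]]}}

```text
clock: 61.8
ee_pos: [0.5273, 0.0081, 0.222]
tool_rot: [0.765, 0.644, 0.001, 0.0]
contact_force: [-0.8, 0.2, -0.6]
grip_width: 0.399
grasp_force: 0.0
```

Run:
```python
from h import *
st()
f=pickle.load(open('f9w.pkl','rb'));S=1.5625
print("finR",vib(p2w(f,(362,316),.1505,S)),vib(p2w(f,(428,312),.1505,S)))
print("barR",vib(p2w(f,(337,293),.1295,S)),vib(p2w(f,(455,290),.1295,S)))
from rig import grab_frame
g=grab_frame('wrist');pickle.dump(g,open('f15.pkl','wb'))
c=w2p(g,np.r_[O-.031*VX+.143*VY,.15]).astype(int);print("L fin expected",c)
tmap(g,c[0]-66,max(0,c[1]-40),c[0]+66,c[1]+44,2,3,False)
```

```text
t 61.8 tcp [0.5273 0.0081 0.222 ] vib [-32.7   5.1] toolx-ang-in-vib 1.5699 tz [ 0.001  0.    -1.   ] F [-0.8  0.2 -0.6] M [ 0.01  0.   -0.02] w 0.399 g 0.0 q [-0.17  0.42  0.16  1.78 -0.08  0.95 -0.14]
finR [ -46.3 -140.5] [ -12.2 -138.3]
barR [ -61.6 -133.2] [   4.1 -131.4]
L fin expected [253  18]
  0 :::::::::::::::::::::::::::::::::::::::::::::::::::::::::::-::::::
  3 ::::::::::::::::::::::::::::::::::::::::::::::::::::::::::::-:::::
  6 ::::::::::::-:::::::::::::::::::::::::::::::::::::::::::::::::::::
  9 ::::::::::::::::::::::================+===+===::::::::::::::::::::
 12 :::::::::::::::::::::-+++*+*++******++++++*+++-::::::::::::.::::::
 15 ::::::::::::-=+++++++=+++++++++++**+++++++++++=+++****+-::::::::::
 18 ::::::::::::-+*+++**++=++++++++++++++++++++++++*******+-::::::::::
 21 ::::::::::::-++++++*++------------------------+*******+-::::::::::
 24 ::::::::::::-++*++*+++-::::::::::::::::::::::=********+-::::::::::
 27 ::::::::::::-+++++++*+-:::::::::::::::::::::-+********+-::::::::::
 30 ----::::::::-+++++++++==--==================+*********+-::::::::::
 33 ------:::::::=========---=============================-:::::::::::
 36 --::::::::-::::::::::::::-=++==-::::=++++=-:::::::::::::::::::::::
 39 -:::-::::::::::::::::::::-+**+======+****+-:::::::::::::::::::::::
 42 -::::-::::--:::::::::::::-+++=======+++===-:::::::::::::::::::::::
 45 ---:::::::--:::::::::::::--====-=========--:::::::::::::::::::::::
 48 **+++++++++++++++++++=++===================+++++++*********+++*++*
 51 #################*++*+*********************####%%%%%##############
 54 ####################*+********************%%%%%%%%%%##############
 57 ####################**********************%%%%%%%%%%#############%
 60 ####################*+********************%%%%%%%%%%############%%
```

Run:
```python
from h import *
f=pickle.load(open('f15.pkl','rb'))
print("finL",vib(p2w(f,(231,15.5),.1505)),vib(p2w(f,(279,15),.1505)))
print("barL",vib(p2w(f,(213,33),.1295)),vib(p2w(f,(296,33),.1295)))
p=O-.031*VX-.140*VY; go(p,-.17+np.pi/2-.05+0.10,.22); p=O-.031*VX+.145*VY; print("L",p)
```

```text
finL [-47.  144.5] [-12.6 144.8]
barL [-62.8 138.4] [  2.7 138.4]
t 61.85 tcp [0.5264 0.0081 0.2209] vib [-33.5   5. ] toolx-ang-in-vib 1.57 tz [-0.001  0.    -1.   ] F [-0.5  0.7 -1.4] M [-0.01  0.07  0.03] w 0.397 g 0.0 q [-0.17  0.42  0.16  1.78 -0.08  0.95 -0.14]
turn z -1.622
shift now axes [-145.     2.6    0.9]
shift after turn [   4.8 -144.9    0.9]
L [0.55257831 0.14565444]
```

>>> {"api": "play_rows", "payload": {"series": [[-0.3, 35, 1, 0, 0, 0, 0], [-0.3, 35, 1, 0, 0, 0, 0], [-0.3, 35, 1, 0, 0, 0, 0], [-0.3, 35, 0, 0, 0, 0, 0], [-0.3, 0, 0, 0, 0, 0, 0.13], [-0.3, 0, 0, 0, 0, 0, 0.13], [-0.3, 0, 0, 0, 0, 0, 0.13], [-0.3, 0, 0, 0, 0, 0, 0.13]]}}

```text
clock: 62.65
ee_pos: [0.5527, 0.1453, 0.2194]
tool_rot: [0.906, 0.424, -0.002, -0.0]
contact_force: [-0.5, -0.4, -0.7]
grip_width: 0.35
grasp_force: 0.0
```

>>> {"api": "play_rows", "payload": {"series": [[-0.3, 0, 0, 0, 0, 0, 0.13], [-0.3, 0, 0, 0, 0, 0, 0.13], [-0.3, 0, 0, 0, 0, 0, 0.13], [-0.3, 0, 0, 0, 0, 0, 0.13], [-0.3, 0, 0, 0, 0, 0, 0.13], [-0.3, 0, 0, 0, 0, 0, 0.13], [-0.3, 0, 0, 0, 0, 0, 0.13], [-0.3, 0, 0, 0, 0, 0, 0.13]]}}

```text
clock: 63.45
ee_pos: [0.5527, 0.1453, 0.2196]
tool_rot: [0.997, -0.083, -0.002, 0.001]
contact_force: [-0.6, 0.4, 0.1]
grip_width: 0.351
grasp_force: 0.0
```

>>> {"api": "play_rows", "payload": {"series": [[-0.3, 0, 0, 0, 0, 0, 0], [-0.3, 0, 0, 0, 0, 0, 0], [-0.3, 0, 0, 0, 0, 0, 0], [-0.3, 0, 0, 0, 0, 0, 0], [-0.3, 0, 0, 0, 0, 0, 0], [-0.3, 0, 0, 0, 0, 0, 0], [-0.3, 0, 0, 0, 0, 0, 0], [-0.3, 0, 0, 0, 0, 0, 0]]}}

```text
clock: 64.25
ee_pos: [0.5539, 0.1454, 0.2217]
tool_rot: [0.997, -0.08, 0.0, -0.0]
contact_force: [0.1, -0.5, 0.4]
grip_width: 0.351
grasp_force: 0.0
```

Run:
```python
from h import *
p=O-.0298*VX+.1447*VY; go(p,-.17-np.pi/2,.133)
```

```text
t 64.25 tcp [0.5539 0.1454 0.2217] vib [-29.7 145. ] toolx-ang-in-vib 0.0099 tz [ 0.  0. -1.] F [ 0.1 -0.5  0.4] M [0.06 0.12 0.03] w 0.351 g 0.0 q [-0.65  0.54  0.57  1.66 -0.33  1.04 -1.71]
turn z 0.01
shift now axes [-0.1  0.3 88.7]
shift after turn [-0.1  0.3 88.7]
```

Aligned. Lower, grip the left fin, turn anticlockwise.

>>> {"api": "play_rows", "payload": {"series": [[-0.3, 0, 0, 30, 0, 0, 0], [-0.3, 0, 0, 30, 0, 0, 0], [-0.3, 0, 0, 20, 0, 0, 0], [-0.3, 0, 0, 7, 0, 0, 0], [-0.3, 0, 0, 0, 0, 0, 0], [-1, 0, 0, 0, 0, 0, 0], [-1, 0, 0, 0, 0, 0, 0], [-1, 0, 0, 0, 0, 0, 0]], "squeeze": 20}}

```text
clock: 65.05
ee_pos: [0.5545, 0.1456, 0.1358]
tool_rot: [0.997, -0.08, 0.001, -0.0]
contact_force: [0.3, 1.1, -0.5]
grip_width: 0.137
grasp_force: 0.0
```

>>> {"api": "play_rows", "payload": {"series": [[-1, 0, 0, 0, 0, 0, 0], [-1, 0, 0, 0, 0, 0, 0], [-1, 0, 0, 0, 0, 0, -0.06], [-1, 0, 0, 0, 0, 0, -0.1], [-1, 0, 0, 0, 0, 0, -0.12], [-1, 0, 0, 0, 0, 0, -0.12], [-1, 0, 0, 0, 0, 0, 0], [-1, 0, 0, 0, 0, 0, 0]]}}

```text
clock: 65.85
ee_pos: [0.5543, 0.1462, 0.1355]
tool_rot: [0.993, 0.118, 0.001, -0.001]
contact_force: [-1.0, 0.8, 6.1]
grip_width: 0.092
grasp_force: 20.0
```

Run:
```python
from h import *
st()
```

```text
t 65.85 tcp [0.5543 0.1462 0.1355] vib [-29.4 145.8] toolx-ang-in-vib 0.4075 tz [ 0.001  0.002 -1.   ] F [-1.   0.8  6.1] M [0.25 0.36 0.03] w 0.092 g 20.0 q [-0.54  0.62  0.39  1.76 -0.31  0.82 -1.34]
```

>>> {"api": "play_rows", "payload": {"series": [[-1, 0, 0, 0, 0, 0, -0.12], [-1, 0, 0, 0, 0, 0, -0.12], [-1, 0, 0, 0, 0, 0, -0.12], [-1, 0, 0, 0, 0, 0, -0.12], [-1, 0, 0, 0, 0, 0, -0.12], [-1, 0, 0, 0, 0, 0, -0.12], [-1, 0, 0, 0, 0, 0, -0.12], [-1, 0, 0, 0, 0, 0, -0.12]]}}

```text
clock: 66.65
ee_pos: [0.5525, 0.1482, 0.1355]
tool_rot: [0.824, 0.566, 0.0, -0.002]
contact_force: [-5.0, 2.5, 7.2]
grip_width: 0.091
grasp_force: 20.0
```

>>> {"api": "play_rows", "payload": {"series": [[-1, 0, 0, 0, 0, 0, -0.1], [-1, 0, 0, 0, 0, 0, -0.1], [-1, 0, 0, 0, 0, 0, -0.03], [-1, 0, 0, 0, 0, 0, 0], [-1, 0, 0, 0, 0, 0, 0], [-1, 0, 0, 0, 0, 0, 0], [-1, 0, 0, 0, 0, 0, 0], [-1, 0, 0, 0, 0, 0, 0]]}}

```text
clock: 67.45
ee_pos: [0.5519, 0.1484, 0.1355]
tool_rot: [0.756, 0.655, -0.0, -0.003]
contact_force: [-4.8, 3.7, 9.6]
grip_width: 0.094
grasp_force: 20.1
```

Run:
```python
from h import *
st()
```

```text
t 67.45 tcp [0.5519 0.1484 0.1355] vib [-32.1 147.6] toolx-ang-in-vib 1.5975 tz [-0.003  0.004 -1.   ] F [-4.8  3.7  9.6] M [ 0.75  1.05 -0.21] w 0.094 g 20.1 q [-0.33  0.59  0.05  1.76 -0.04  0.8  -0.4 ]
```

>>> {"api": "play_rows", "payload": {"series": [[-0.3, 0, 0, 0, 0, 0, 0], [-0.3, 0, 0, 0, 0, 0, 0], [-0.3, 0, 0, 0, 0, 0, 0], [-0.3, 0, 0, -25, 0, 0, 0], [-0.3, 0, 0, -30, 0, 0, 0], [-0.3, 0, 0, -30, 0, 0, 0], [-0.3, -36, 0, 0, 0, 0, 0], [-0.3, -40, 0, 0, 0, 0, 0]]}}

```text
clock: 68.25
ee_pos: [0.5439, 0.0708, 0.2204]
tool_rot: [0.754, 0.657, 0.001, 0.001]
contact_force: [0.8, 0.5, -0.2]
grip_width: 0.352
grasp_force: 0.0
```

>>> {"api": "play_rows", "payload": {"series": [[-0.3, -42, 0, 0, 0, 0, 0], [-0.3, -42, 0, 0, 0, 0, 0], [-0.3, -42, 0, 0, 0, 0, 0], [-0.3, -42, 0, 0, 0, 0, 0], [-0.3, -42, 0, 0, 0, 0, 0], [-0.3, 0, 0, 0, 0, 0, 0.13], [-0.3, 0, 0, 0, 0, 0, 0.13], [-0.3, 0, 0, 0, 0, 0, 0.13]]}}

```text
clock: 69.05
ee_pos: [0.5133, -0.1389, 0.2193]
tool_rot: [0.87, 0.493, -0.0, -0.0]
contact_force: [0.2, 0.4, -0.2]
grip_width: 0.348
grasp_force: 0.0
```

>>> {"api": "play_rows", "payload": {"series": [[-0.3, 0, 0, 0, 0, 0, 0.13], [-0.3, 0, 0, 0, 0, 0, 0.13], [-0.3, 0, 0, 0, 0, 0, 0.13], [-0.3, 0, 0, 0, 0, 0, 0.13], [-0.3, 0, 0, 0, 0, 0, 0.13], [-0.3, 0, 0, 0, 0, 0, 0.13], [-0.3, 0, 0, 0, 0, 0, 0.13], [-0.3, 0, 0, 0, 0, 0, 0.13]]}}

```text
clock: 69.85
ee_pos: [0.5135, -0.1381, 0.2193]
tool_rot: [1.0, -0.003, -0.0, 0.0]
contact_force: [-0.4, -0.6, -0.6]
grip_width: 0.352
grasp_force: 0.0
```

>>> {"api": "play_rows", "payload": {"series": [[-0.3, 0, 0, 0, 0, 0, 0.12], [-0.3, 0, 0, 0, 0, 0, 0], [-0.3, 0, 0, 0, 0, 0, 0], [-0.3, 0, 0, 0, 0, 0, 0], [-0.3, 0, 0, 0, 0, 0, 0], [-0.3, 0, 0, 0, 0, 0, 0], [-0.3, 0, 0, 0, 0, 0, 0], [-0.3, 0, 0, 0, 0, 0, 0]]}}

```text
clock: 70.65
ee_pos: [0.5136, -0.1377, 0.2197]
tool_rot: [0.998, -0.06, -0.0, -0.0]
contact_force: [-0.6, 0.1, 0.5]
grip_width: 0.351
grasp_force: 0.0
```

Run:
```python
from h import *
p=O-.0315*VX-.1385*VY; go(p,-.17-np.pi/2+.04,.135)
```

```text
t 70.65 tcp [ 0.5136 -0.1377  0.2197] vib [ -21.4 -140.9] toolx-ang-in-vib 0.05 tz [-0.  0. -1.] F [-0.6  0.1  0.5] M [ 0.1   0.14 -0.04] w 0.351 g 0.0 q [-0.12  0.47  0.51  1.78 -0.27  0.97 -1.19]
turn z 0.01
shift now axes [-9.9 -2.9 84.7]
shift after turn [-10.   -2.8  84.7]
```

>>> {"api": "play_rows", "payload": {"series": [[-0.3, -10, -3, 0, 0, 0, 0], [-0.3, 0, 0, 20, 0, 0, 0], [-0.3, 0, 0, 30, 0, 0, 0], [-0.3, 0, 0, 25, 0, 0, 0], [-0.3, 0, 0, 9, 0, 0, 0], [-0.3, 0, 0, 0, 0, 0, 0], [-1, 0, 0, 0, 0, 0, 0], [-1, 0, 0, 0, 0, 0, 0]], "squeeze": 20}}

```text
clock: 71.45
ee_pos: [0.505, -0.1339, 0.137]
tool_rot: [0.998, -0.06, 0.001, 0.0]
contact_force: [0.2, -0.6, 0.4]
grip_width: 0.228
grasp_force: 0.0
```

>>> {"api": "play_rows", "payload": {"series": [[-1, 0, 0, 0, 0, 0, 0], [-1, 0, 0, 0, 0, 0, 0], [-1, 0, 0, 0, 0, 0, 0], [-1, 0, 0, 0, 0, 0, 0], [-1, 0, 0, 0, 0, 0, -0.06], [-1, 0, 0, 0, 0, 0, -0.1], [-1, 0, 0, 0, 0, 0, -0.12], [-1, 0, 0, 0, 0, 0, 0]]}}

```text
clock: 72.25
ee_pos: [0.5046, -0.1363, 0.1368]
tool_rot: [0.997, 0.079, 0.001, 0.002]
contact_force: [0.2, -5.2, 2.1]
grip_width: 0.101
grasp_force: 20.0
```

Run:
```python
from h import *
st()
```

```text
t 72.25 tcp [ 0.5046 -0.1363  0.1368] vib [ -30.6 -141. ] toolx-ang-in-vib 0.3284 tz [ 0.003 -0.003 -1.   ] F [ 0.2 -5.2  2.1] M [-1.17  0.34  0.04] w 0.101 g 20.0 q [-0.03  0.54  0.37  1.9  -0.28  0.74 -0.91]
```

>>> {"api": "play_rows", "payload": {"series": [[-1, -1, 2, 0, 0, 0, -0.12], [-1, 0, 0, 0, 0, 0, -0.12], [-1, 0, 0, 0, 0, 0, -0.12], [-1, 0, 0, 0, 0, 0, -0.12], [-1, 0, 0, 0, 0, 0, -0.12], [-1, 0, 0, 0, 0, 0, -0.12], [-1, 0, 0, 0, 0, 0, -0.12], [-1, 0, 0, 0, 0, 0, -0.12]]}}

```text
clock: 73.05
ee_pos: [0.504, -0.1356, 0.1368]
tool_rot: [0.847, 0.532, 0.001, 0.0]
contact_force: [-0.9, -1.5, 4.6]
grip_width: 0.097
grasp_force: 20.0
```

>>> {"api": "play_rows", "payload": {"series": [[-1, 0, 0, 0, 0, 0, -0.12], [-1, 0, 0, 0, 0, 0, -0.12], [-1, 0, 0, 0, 0, 0, -0.07], [-1, 0, 0, 0, 0, 0, 0], [-1, 0, 0, 0, 0, 0, 0], [-1, 0, 0, 0, 0, 0, 0], [-1, 0, 0, 0, 0, 0, 0], [-1, 0, 0, 0, 0, 0, 0]]}}

```text
clock: 73.85
ee_pos: [0.5037, -0.1355, 0.1367]
tool_rot: [0.756, 0.654, 0.0, 0.0]
contact_force: [-0.2, -1.1, 4.4]
grip_width: 0.093
grasp_force: 20.2
```

Run:
```python
from h import *
st()
```

```text
t 73.85 tcp [ 0.5037 -0.1355  0.1367] vib [ -31.6 -140.4] toolx-ang-in-vib 1.596 tz [ 0.001  0.001 -1.   ] F [-0.2 -1.1  4.4] M [-0.28  0.27 -0.26] w 0.093 g 20.2 q [ 0.22  0.52  0.    1.89 -0.    0.73  0.08]
```

>>> {"api": "play_rows", "payload": {"series": [[-0.3, 0, 0, 0, 0, 0, 0], [-0.3, 0, 0, 0, 0, 0, 0], [-0.3, 0, 0, 0, 0, 0, 0], [-0.3, 0, 0, -25, 0, 0, 0], [-0.3, 0, 0, -35, 0, 0, 0], [-0.3, 0, 0, -35, 0, 0, 0], [-0.3, -30, 0, 0, 0, 0, 0], [-0.3, -30, 0, 0, 0, 0, 0]]}}

```text
clock: 74.65
ee_pos: [0.4959, -0.1945, 0.2319]
tool_rot: [0.754, 0.657, 0.001, 0.001]
contact_force: [1.0, -0.4, -0.7]
grip_width: 0.349
grasp_force: 0.0
```

>>> {"api": "play_rows", "payload": {"series": [[-0.3, 0, 0, 0, 0, 0, 0], [-0.3, 0, 0, 0, 0, 0, 0], [-0.3, 0, 0, 0, 0, 0, 0], [-0.3, 0, 0, 0, 0, 0, 0], [-0.3, 0, 0, 0, 0, 0, 0], [-0.3, 0, 0, 0, 0, 0, 0], [-0.3, 0, 0, 0, 0, 0, 0], [-0.3, 0, 0, 0, 0, 0, 0]]}}

```text
clock: 75.45
ee_pos: [0.495, -0.1949, 0.2307]
tool_rot: [0.755, 0.656, -0.0, -0.0]
contact_force: [-0.7, 0.5, 0.4]
grip_width: 0.353
grasp_force: 0.0
```

Run:
```python
from h import *
st()
from rig import grab_frame
g=grab_frame('wrist');pickle.dump(g,open('f16.pkl','wb'))
for n,y in(("R",-.141),("L",.146)):
    print(n,w2p(g,np.r_[O-.031*VX+y*VY,.15]))
tmap(g,120,0,400,236,4,5,False)
```

```text
t 75.45 tcp [ 0.495  -0.1949  0.2307] vib [ -30.1 -200.4] toolx-ang-in-vib 1.6 tz [-0.  0. -1.] F [-0.7  0.5  0.4] M [ 0.02  0.01 -0.  ] w 0.353 g 0.0 q [ 0.32  0.42  0.02  1.75 -0.01  0.97  0.2 ]
R [252.51149211 129.07523717]
L [ 266.80758132 -381.33745064]
  0 ----=*********%@@@@@@@@@@@@@@@@#*===#@@@@@@@@@@@@@@@@@@+++=-**#+++++*#
  5 ----=*********%@@@@@@@@@@@@@@@@#*===%@@@@@@@@@@@@@@@@@%++++-=**+++++##
 10 -----*********%@@@@@@@@@@@@@@@@%*===%@@@@@@@@@@@@@@@@@#++++*--*++++++#
 15 -----*********%@@@@@@@@@@@@@@@@%%+++@@@@@@@@@@@@@@@@@@#-++***-=++++++*
 20 ----=*********%@@@@@@@@@@@@@@@%%%%%%@@@@@@@@@@@@@@@@@@*==+****+++++++*
 25 -----*********%@@@@@@@@@@@@@@@%%%%%@@@@@@@@@@@@@@@@@@@+==-+***++++++**
 30 -----*********#@@@@@@@@@@@@@@@%%%%%@@@@@@@@%*###*@@@@@*+==-+**+++++***
 35 =----*********#@@@@@@@@@@@@@@@%%%%%@@@@@@@%%++++=@@@@@*======++******+
 40 ==---+********#@@@@@@@@@@@@@@@%%%%%@@@@@@@%%+++++@@@@@*======+=======+
 45 -=---+********#@@@@@@@@@@@@@@@%%%%%@@@@@@@%#+++++@@@@@+=====+++==++=+*
 50 -==--+**###***#@@@@@@@@@@@@@@@%%%%@@@@@@@@%*+++++@@@@@-=====+=+++++++*
 55 --=--+####**
[... 2058 characters left out ...]
==--==---:---------=-====
195 ::::::--:::::::--::::::::::-----:--------:-=---===--------===-========
200 ---::::::::::---:::::::::--:-::----:-:----=========---=======-========
205 :--::::::::::::-:::-:::::::::::--::::----===========----==============
210 ::::::-:::--:::-::-::::---:::::::::-::---===========-=====-========-==
215 :::::::::::::::-:--::-::-:::-:::::::::-:=====-=-======================
220 ::---:::::::-----=-----=+*=:-:::--------=+*+========-====+==-=========
225 :::---::---::----==-=*####:::-:------===-:####*===========--==========
230 ::::-::::---::---===#####*.::--===--====-.*#####=-===========-======-=
235 -:::-----:--::----=######=.::-==========-.=######====---=--==-======--
```

Right button lies across the lid's end (text map rows 90–165, col ~256, lid edge at row 108). One look at the left one.

>>> {"api": "play_rows", "payload": {"series": [[-0.3, 42, 0, -5, 0, 0, 0], [-0.3, 42, 0, 0, 0, 0, 0], [-0.3, 42, 0, 0, 0, 0, 0], [-0.3, 42, 0, 0, 0, 0, 0], [-0.3, 42, 0, 0, 0, 0, 0], [-0.3, 42, 0, 0, 0, 0, 0], [-0.3, 0, 0, 0, 0, 0, 0], [-0.3, 0, 0, 0, 0, 0, 0]]}}

```text
clock: 76.3
ee_pos: [0.5303, 0.0554, 0.2355]
tool_rot: [0.754, 0.657, -0.0, -0.0]
contact_force: [-0.5, -0.9, -0.5]
grip_width: 0.349
grasp_force: 0.0
```

Run:
```python
from h import *
st()
from rig import grab_frame
g=grab_frame('wrist');pickle.dump(g,open('f17.pkl','wb'))
print("L",w2p(g,np.r_[O-.031*VX+.146*VY,.15]),"cam",w2p(g,np.r_[O+.092*VX,.127]))
tmap(g,140,0,420,236,4,5,False)
```

```text
t 76.3 tcp [0.5303 0.0554 0.2355] vib [-37.7  52.2] toolx-ang-in-vib 1.6025 tz [-0. -0. -1.] F [-0.5 -0.9 -0.5] M [-0.08  0.05  0.03] w 0.349 g 0.0 q [-0.12  0.42 -0.04  1.74  0.02  0.99 -0.3 ]
L [263.53934636  85.2660316 ] cam [379.87501239 246.43558637]
  0 =---------------::-----::::::::::-:--:::-:---::--:------:::...::::::::
  5 =----:-------:::::------:::::::::::-----::--:::--:-----::::..:::::::::
 10 -----:-=-----:::::------::::-::::::::::---:::::--------:::::::::::::::
 15 ------------:--::::----:::::::-::::::::-::::::-::::-::::::::::..::::::
 20 -=------------::::::::---:::::::::::-::----:::-:::--::::::::::::::::::
 25 -==----------::::::::----:---:::::::::::-:-:-:::::----::::::::.:::::::
 30 ===----------::-:::::----::---::-::::::::--:-::-:::-::::::-:::::.:::::
 35 ---------===---::::::-:-::::-:::::--::::::---:---:---:---:--::::..::::
 40 ---=----=------::-:::::::::::::::::::::::-:-------:-:::-::-::::::.::-:
 45 -------------:::::::---::::::--::::::::::::--:----::--::-:::::::::::::
 50 --------------::::::--:::::::-###*::::::::---------::-::::::...:::::::
 55 ---------------
[... 2055 characters left out ...]
%%*+==+***++++++++++++++:
195 :-::-*+++++++%%%%%%%%%%%%%%%*+++%%%%%%%%%%%%%%%+=+***+==++**+++++++++:
200 -----+*++++++%%%%%%%%%%%%%%%****%%%%%%%%%%%%%%%=+**+=+**+====+**++++=:
205 :-:--++*+++++%%%%%%%%%%%%%%%****%%%%%%%%%%%%%%%+**+=**=========-**++-:
210 ---:-++++++++%%%%%%%%%%%%%%#****%%%%%%%%%%%%%%%+*+-*=++++++++====*++--
215 --::-++++++++%%%%%%%%%%%%%%#****%%%%%####%%%%%%++-++++**+++***++***+--
220 -----++*+++++%%%%%%%#%%%%%%*****%%%%###**#%%%%#++=++++*==+*******##+::
225 --:::+++*++++%%%#****-%%%%%*+#**%%%#:*****%%%%#****+++:.:.=*###*##*=::
230 --:::++**++++#%*****+:%%%%#*+***%%%#:******%%%****--:=..... =#**##*---
235 --:::++++++++#******=.%%%%#*+#**%%%#.=******%%*+**-:.......  ...:*+:::
```

Both buttons lie across the lid's ends, the lid is seated, the cam is closed, and the robot touches nothing.

```bash
python3 -c "
from rig import ctrl;print(ctrl.finish_job())"
```

```text
the job is handed in; nothing more can be done
None
```

The job is handed in: the flask is drawn tight by the cam at its stop, the two casts that were out stand flat in bays 2 and 3, the lid is seated and both turnbuttons lie across its ends; I pushed the flask back from inside its middle bay because its front wall was at the edge of reach.

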